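# Move the lid set to the plug tin and lift off its outer lid alone

### The job

Lift the two nested lids together, by the slim knob of the inner lid, off the empty tin, lower them gently onto the open tin of dowel plugs until both are fully seated, and let go of the knob. Then take the outer lid alone by its wide collar and lift it straight up about 10 cm, leaving the inner lid seated on the plug tin and undisturbed; finish while still holding the outer lid up, level and clear of everything. Do not part the lids before the inner one is seated on the plug tin, do not drop them, and leave both tins and all the tools where they stand.

Things in the scene. Friction and masses are not known exactly. Their poses are not given: they have to be found in the camera images.
- full_tin_rim (a point): centre of the mouth, at rim height, of the open plain steel tin with short wooden dowel plugs in its bottom: round, loose, 700 g, 100 mm outside diameter, 92 mm bore, 70 mm high (this point is 70 mm above the work surface), z up along the tin's axis
- empty_tin_rim (a point): the same point of the second, identical but empty steel tin (500 g), which wears both lids at the start
- inner_knob (a point): on the axis of the inner lid's upright knob, 13 mm below its flat top. The straight, dark wood knob is 20 mm across, rises 51 mm above the inner disc through the outer lid's hole and stands 26 mm above the outer lid's collar. With the lid seated on a tin this point is 41 mm above the rim. Lifting the knob lifts both lids, as the outer one lies loose on the inner disc
- inner_seat (a point): centre of the underside of the inner lid's disc, 41 mm below inner_knob; lies at the centre of a tin's mouth when the lid is seated; z up along the knob
- outer_collar (a point): centre of the outer lid's collar, half-way up it. The round dark wood collar is 40 mm across and 22 mm high; a 28 mm hole runs through collar and plate, in which the inner lid's knob stands free (4 mm play all round). Nested and seated, this point is 17 mm and the collar's top 28 mm above the tin's rim. Raised by 70 mm the outer lid is clear of the knob
- outer_seat (a point): centre of the underside of the outer lid's plate, 14 mm below outer_collar, 3 mm above the tin's rim when nested and seated; z up along the collar
- full_tin: the tin of dowel plugs, origin at the centre of its underside
- empty_tin: the empty tin, origin at the centre of its underside
- inner_lid: inner lid, about 140 g: aluminium disc 100 mm across, 3 mm thick, that rests on a tin's rim; below it a chamfered plug 84 mm across and 12 mm deep that drops into the bore (about 3 mm play all round); above it the knob. Origin at inner_seat
- outer_lid: outer lid, about 160 g: loose flat steel lid 114 mm across, its plate 3 mm thick, its skirt reaching 14 mm below the plate's underside round the tin (about 3 mm play all round), the collar in the middle on top; nested, its plate lies on the inner disc. Origin at outer_seat
- sanding_block: bystander: grey sanding block 60x103x34 mm, loose, origin at its underside
- tape_measure: bystander: tape measure 37x77x62 mm, loose, origin at its underside
- screwdriver: bystander: screwdriver 223 mm long, loose, origin at its underside
There are look-alikes about, which are no part of the job. Leave any purple look-alike of the empty_tin alone. What is shaped like the full_tin but turquoise is not meant.

How it is judged:
By the outcome, as a careful person would: the job done as asked, in the order asked, and still so for the second after the job is handed in, while the arm keeps its last pose, push and grip.
It also fails if it takes over 51 s, if anything falls off the work surface, if the arm or the gripper's body presses on something with over 40 N, if the wrist force passes 120 N, or if a joint passes its speed limit or range.

### The arm

A 7-joint arm with a two-finger parallel gripper is mounted at the origin on the work surface; the furniture and walls round the work are solid. World frame = base frame: x ahead of the robot, y to its left, z up, the work surface at z = 0. Lengths are in m, angles in rad, forces in N, time in s.
With the tool pointing down it reaches from about 0.425 to 0.875 m from the base axis. Payload 4.7 kg.
Tool frame: the origin (TCP) lies at the very end of the fingers, on their centre line; the grasp point (between the pads) lies 19 mm behind it; x points along the fingers, z is the direction in which the jaws open and shut, and the axes are right-handed (so a half turn about x gives the same grasp; the last joint's range is limited). The gripper opens to 87 mm and grips with 3 to 60 N. Pads are 19 mm wide; open, the fingers measure 117 mm over their backs; the gripper's body (75 mm by 190 mm) begins 51 mm behind the grasp point.
Start: joints at [-1.31, 0.321, -0.07, 1.45, 0.023, 1.371, -0.057], TCP at [0.159, 0.63, 0.223] pointing down, gripper open.
Joint ranges: [-2.86, 2.86], [-0.3, 2.09], [-1.38, 1.24], [0.06, 2.45], [-1.56, 4.7], [0.09, 2.05], [-2.69, 2.69]. Speed limits (rad/s): [2.57, 2.57, 3.14, 3.14, 3.14, 3.14, 3.14].

### API

Orientations are given as a rotation vector (axis times angle).
In Python, from bench import * gives the robot as it stands.
- The arm moves only by the shell command python3 -m handwheel 'ROWS' [OPENING] [FORCE]. ROWS is JSON, a list of rows, each an object with "xyz": the shift along the world's x, y, z in cm, a list of three; "angular": the turn, a rotation vector about the world's x, y, z in degrees, a list of three. A call has 1 to 5 rows; each row shifts and turns the pose as measured when the row begins; what a row does not reach is not made up. A row lasts 1/12 s, in which the tool goes at most 41.7 mm and 7.16 degrees, less where a joint would pass 70% of its speed; a pose out of reach is approached as far as the arm can. A call with a gripper value outside its range is refused whole. OPENING is the finger opening in cm, from 0 to 8.7, set as the call begins (- or left out, the last holds). The fingers move at their own pace and stop on an object; FORCE is the grip in N (left out, the last holds). Time passes only in rows, so rows that do not move let the fingers close. It gives the time, the measured TCP pose, the force and the opening at its end, in the units of the state.
- get_state(): the state, without advancing time (a new reading comes with each control period).
- get_image(name): name is "side" or "top"; returns a dict with "pixels" (420x560x3 uint8, blue, green, red), "K" (3x3 intrinsics, pixels), "cam_to_world" (4x4, takes a point from camera to world coordinates). Camera axes: x right, y down, z forward; pixel columns grow to the right and rows downward; lengths in m; the calibration is good to about 2 mm. A picture is of the moment at which its call begins. There is no depth.
- close_job(): hands the job in, once; it reports no verdict.
The state is a dict: "time": time; "joint_positions": joint angles; "qd": joint speeds; "joint_torque": joint torques, N m; "position": TCP position; "tool_rot": TCP orientation; "ft_force": force on the tool from outside, world axes, zero at the start; "torque": the same for the moment, N m; "grip_width": opening from 0.0 (shut) to 1.0 (fully open).
Only numpy, scipy, OpenCV 4.12 (cv2) and the standard library are available. Lean on these libraries where they do the work, as an engineer would, in place of code of your own. Each camera call takes 0.05 s, during which the arm holds its last target.

## Working session

There is one attempt and no reset: what is moved stays moved. The work goes in short steps, Python scripts to look and compute and a shell command to move; the robot and the scene stay as the last step left them, time stands still between calls to the robot, and variables do not carry over. Pictures are saved under pics/ and viewed, and the job is handed in when it is done.

```bash
ls; mkdir -p pics; python3 - <<'E'
from bench import *
import cv2,pickle
s=get_state()
print({k:(s[k]) for k in s})
for n in("side","top"):
    d=get_image(n);cv2.imwrite(f"pics/{n}0.png",d["pixels"]);pickle.dump(d,open(f"pics/{n}0.pkl","wb"))
    print(n,d["K"],d["cam_to_world"])
E
```

```text
pics
{'time': 0.0, 'joint_positions': array([-1.30991761,  0.32182962, -0.07007174,  1.45166394,  0.02262317,
        1.3708039 , -0.05689836]), 'qd': array([-0.00031599, -0.0006778 ,  0.00187807, -0.00044772,  0.00282883,
        0.00129479,  0.00024743]), 'joint_torque': array([ 1.93524215e-04, -4.91285598e+01, -4.04053247e-01, -3.12533891e+01,
       -6.40400453e-02,  4.38581093e-02,  1.70417215e-04]), 'position': array([0.15871284, 0.62975656, 0.22146268]), 'tool_rot': array([-1.02680422,  1.31734694,  1.02467639]), 'ft_force': array([ 0.36640371, -0.08452348, -0.16829551]), 'torque': array([ 0.00100627,  0.06507313, -0.00628589]), 'grip_width': 0.9967158533166174}
side [[517.39981152   0.         285.37031205]
 [  0.         517.39981152 196.27275263]
 [  0.           0.           1.        ]] [[-0.99004557 -0.04137757  0.13452755  0.43426246]
 [-0.13845329  0.45817509 -0.87801269  1.31080093]
 [-0.02530714 -0.88789835 -0.45934308  0.78590506]
 [ 0.          0.          0.          1.        ]]
top [[484.40364662   0.         285.15462784]
 [  0.         484.40364662 205.81392924]
 [  0.           0.           1.        ]] [[-0.00874184 -0.98629107  0.16478319  0.36396304]
 [-0.99995955  0.00827355 -0.00352805  0.00313021]
 [ 0.00211634 -0.16480737 -0.9863235   1.58980527]
 [ 0.          0.          0.          1.        ]]
```

View pics/side0.png

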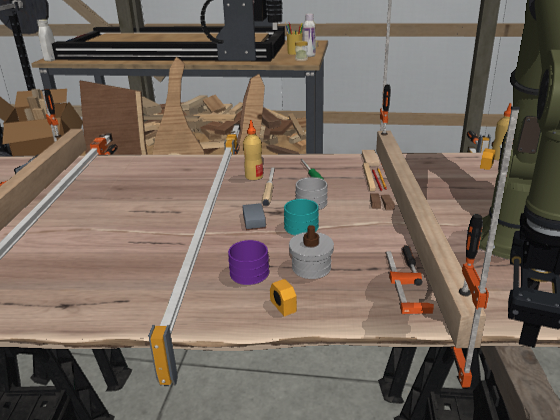

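View pics/top0.png

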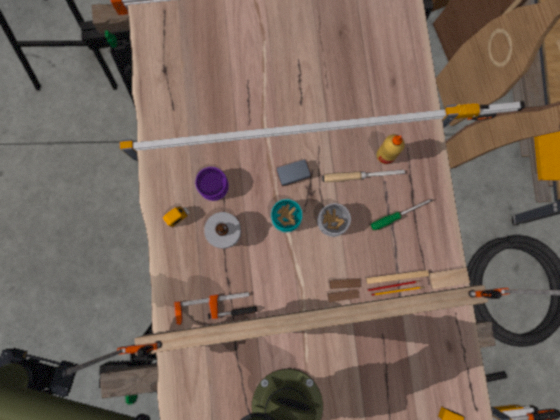

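The side view shows four round vessels: a tin with lids and a knob at (311,255), purple at (249,262), turquoise with plugs at (301,217) and plain grey steel at (311,191). In the top view these are at (222,230), (211,183), (287,214) and (333,219). The grey tin with plugs fits full_tin and the lidded one fits empty_tin. I'll confirm both in enlarged crops.

```bash
python3 - <<'E'
import cv2,pickle,numpy as np
s=pickle.load(open("pics/side0.pkl","rb"))["pixels"];t=pickle.load(open("pics/top0.pkl","rb"))["pixels"]
a=cv2.resize(t[165:255,160:440],None,fx=2.85,fy=2.85,interpolation=cv2.INTER_CUBIC)
b=cv2.resize(s[160:320,210:350],None,fx=2.1,fy=2.1,interpolation=cv2.INTER_CUBIC)
c=np.zeros((a.shape[0]+b.shape[0],a.shape[1],3),np.uint8);c[:a.shape[0]]=a;c[a.shape[0]:,:b.shape[1]]=b
print(c.shape);cv2.imwrite("pics/crop0.png",c)
E
```

```text
(592, 798, 3)
```

View pics/crop0.png

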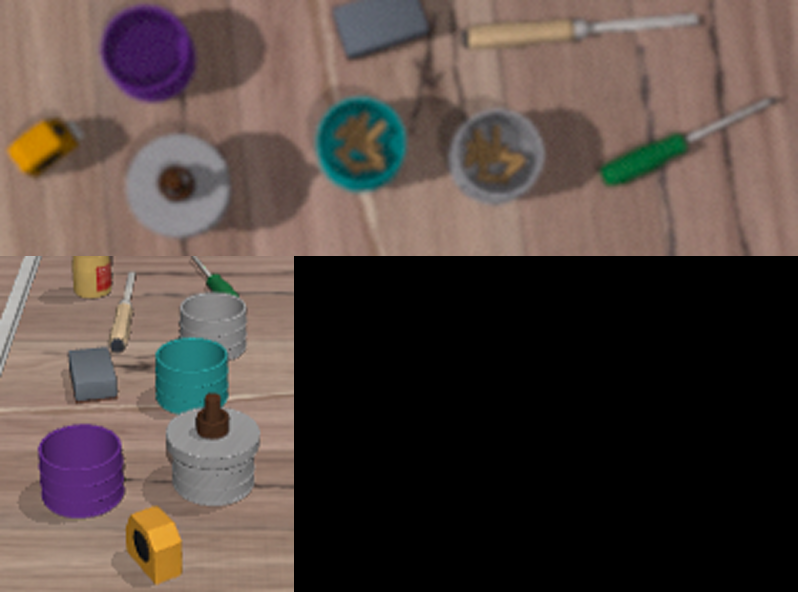

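The crop confirms it. The plain steel tin with plugs, top view (333,219), is full_tin. The lidded tin, top view (222,230), is empty_tin plus the lids. Next I'll measure them in both views.

```bash
cat > h.py <<'E'
import cv2,pickle,numpy as np
def rays(d,uv):
    uv=np.atleast_2d(np.array(uv,float));K=d["K"];T=d["cam_to_world"]
    c=np.c_[uv,np.ones(len(uv))]@np.linalg.inv(K).T
    return T[:3,3],(c@T[:3,:3].T)
def onz(d,uv,z):
    o,r=rays(d,uv);return o+r*((z-o[2])/r[:,2])[:,None]
def tri(d1,p1,d2,p2):
    o1,r1=rays(d1,p1);o2,r2=rays(d2,p2);r1=r1[0];r2=r2[0]
    A=np.c_[r1,-r2];x=np.linalg.lstsq(A,o2-o1,rcond=None)[0]
    a=o1+r1*x[0];b=o2+r2*x[1];return (a+b)/2,np.linalg.norm(a-b)
def proj(d,P):
    T=np.linalg.inv(d["cam_to_world"]);P=np.atleast_2d(P);c=P@T[:3,:3].T+T[:3,3];q=c@d["K"].T;return q[:,:2]/q[:,2:]
def circ(P):
    A=np.c_[2*P[:,:2],np.ones(len(P))];x=np.linalg.lstsq(A,(P[:,:2]**2).sum(1),rcond=None)[0]
    return x[:2],np.sqrt(x[2]+x[0]**2+x[1]**2)
E
python3 - <<'E'
from h import *
D={n:pickle.load(open(f"pics/{n}0.pkl","rb")) for n in("side","top")}
for n,boxes in (("top",((195,205,250,260),(312,198,356,242))),("side",((282,220,340,280),(288,172,334,212)))):
    im=D[n]["pixels"];hsv=cv2.cvtColor(im,cv2.COLOR_BGR2HSV)
    for b in boxes:
        x0,y0,x1,y1=b
        h=hsv[y0:y1,x0:x1]
        g=((h[...,1]<38)&(h[...,2]>90)).astype(np.uint8)*255
        dk=((h[...,2]<100)&(h[...,1]>80)).astype(np.uint8)*255
        v=np.hstack([cv2.cvtColor(g,cv2.COLOR_GRAY2BGR),cv2.cvtColor(dk,cv2.COLOR_GRAY2BGR),im[y0:y1,x0:x1]])
        cv2.imwrite(f"pics/m_{n}_{x0}.png",cv2.resize(v,None,fx=4.3,fy=4.3,interpolation=0)[:600,:800])
a=[cv2.imread(f"pics/m_{k}.png") for k in("top_195","top_312","side_282","side_288")]
W=max(i.shape[1] for i in a)
v=np.vstack([np.pad(i,((0,4),(0,W-i.shape[1]),(0,0))) for i in a]);v=cv2.resize(v,None,fx=.62,fy=.62);print(v.shape);cv2.imwrite("pics/masks.png",v)
E
```

```text
(540, 464, 3)
```

View pics/masks.png

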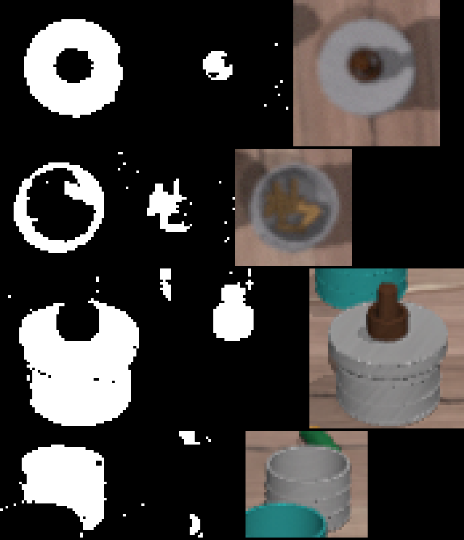

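```bash
cat >> h.py <<'E'
def blob(im,box,kind):
    x0,y0,x1,y1=box;h=cv2.cvtColor(im,cv2.COLOR_BGR2HSV)[y0:y1,x0:x1]
    m=((h[...,1]<38)&(h[...,2]>90)) if kind=="g" else ((h[...,2]<110)&(h[...,1]>80))
    cs,_=cv2.findContours(m.astype(np.uint8),cv2.RETR_EXTERNAL,cv2.CHAIN_APPROX_NONE)
    c=max(cs,key=cv2.contourArea)
    return cv2.convexHull(c)[:,0,:]+[x0,y0], c[:,0,:]+[x0,y0]
def rescirc(P,r):
    from scipy.optimize import least_squares
    f=lambda x:np.hypot(P[:,0]-x[0],P[:,1]-x[1])-r
    s=least_squares(f,P[:,:2].mean(0)+[0,0],loss="soft_l1",f_scale=.001);return s.x,np.sqrt(np.mean(s.fun**2)) if s.fun.size else 0
E
python3 - <<'E'
from h import *
D={n:pickle.load(open(f"pics/{n}0.pkl","rb")) for n in("side","top")}
for nm,tb,sb,z,r in(("lid",(195,205,250,260),(282,220,340,280),.076,.057),("full",(312,198,356,242),(288,172,334,212),.07,.05)):
    h,c=blob(D["top"]["pixels"],tb,"g")
    for zz in(z-.01,z,z+.01):
        P=onz(D["top"],c if nm=="lid" else h,zz);print(nm,"top z",zz,circ(P),rescirc(P,r))
    h,c=blob(D["side"]["pixels"],sb,"g")
    # upper arc: topmost pixel per column
    if nm=="lid":
        xs=c[:,0];up=np.array([[x,c[xs==x,1].min()] for x in np.unique(xs) if (x<300 or x>322)])
    else:
        xs=c[:,0];up=np.array([[x,c[xs==x,1].min()] for x in np.unique(xs)])
    print("side extent",c[:,0].min(),c[:,0].max(),up[:,1].min())
    up=up[2:-2]
    for zz in(z-.01,z,z+.01):
        P=onz(D["side"],up-[0,.5],zz);print(nm,"side z",zz,circ(P),rescirc(P,r))
h,c=blob(D["top"]["pixels"],(205,215,236,245),"d");print("knob top",c.min(0),c.max(0),c.mean(0))
h,c=blob(D["side"]["pixels"],(300,222,325,260),"d")
for y in range(c[:,1].min(),c[:,1].max()+1): 
    q=c[c[:,1]==y,0];print(y,q.min(),q.max(),end="; ")
E
```

```text
lid top z 0.066 (array([0.54377208, 0.19816813]), np.float64(0.05688592349025531)) (array([0.54389913, 0.19800543]), np.float64(0.0016303833718473836))
lid top z 0.076 (array([0.54259208, 0.19688819]), np.float64(0.05651260857620321)) (array([0.54265742, 0.19670225]), np.float64(0.0016935616759199573))
lid top z 0.086 (array([0.54141208, 0.19560825]), np.float64(0.056139293662149856)) (array([0.54142399, 0.19541846]), np.float64(0.001832090572972555))
side extent 289 333 234
lid side z 0.066 (array([0.54371699, 0.18912068]), np.float64(0.05794666773888102)) (array([0.5435229 , 0.18803618]), np.float64(0.001851261385592534))
lid side z 0.076 (array([0.54219659, 0.20470163]), np.float64(0.0571417467670529)) (array([0.54199035, 0.20478196]), np.float64(0.0017893462134621725))
lid side z 0.086 (array([0.54067619, 0.22028257]), np.float64(0.05633682579522244)) (array([0.54042914, 0.22151938]), np.float64(0.0017419449345965285))
full top z 0.060000000000000005 (array([ 0.57450405, -0.15642862]), np.float64(0.05376180421328648)) (array([ 0.57220695, -0.15412548]), np.float64(0.0044343416803
[... 486 characters left out ...]
float64(0.0024510342923628734))
full side z 0.07 (array([ 0.57692159, -0.15382317]), np.float64(0.04764302801566916)) (array([ 0.57645163, -0.151004  ]), np.float64(0.002400643090500134))
full side z 0.08 (array([ 0.57492888, -0.13336481]), np.float64(0.04697753434985429)) (array([ 0.57440465, -0.12969361]), np.float64(0.0023594196307000683))
knob top [216 224] [226 234] [221.24242424 229.09090909]
224 317 317; 225 313 318; 226 308 317; 227 307 317; 228 307 316; 229 307 315; 230 307 315; 231 307 315; 232 308 314; 233 306 315; 234 305 317; 235 304 318; 236 304 318; 237 304 318; 238 304 318; 239 304 318; 240 304 318; 241 304 318; 242 304 318; 243 304 317; 244 305 317; 245 305 316; 246 308 313;
```

```bash
cat >> h.py <<'E'
from scipy.ndimage import map_coordinates
from scipy.optimize import least_squares
def edgefit(d,c0,z,r,angs,chan="S",span=.008,iters=4,mind=4):
    im=d["pixels"]
    hs=cv2.cvtColor(im,cv2.COLOR_BGR2HSV).astype(float)
    g=cv2.GaussianBlur(hs[...,1] if chan=="S" else hs[...,2],(0,0),.8)
    c=np.array(c0,float);rr=np.arange(-span,span+1e-9,.0005)
    for _ in range(iters):
        E=[]
        for a in angs:
            u=np.array([np.cos(a),np.sin(a)])
            P=np.c_[c+np.outer(r+rr,u),np.full(len(rr),z)]
            q=proj(d,P);v=map_coordinates(g,[q[:,1],q[:,0]],order=1)
            dv=np.gradient(v);k=np.argmax(np.abs(dv[1:-1]))+1
            if abs(dv[k])*6>mind:E.append(c+(r+rr[k])*u)
        E=np.array(E)
        f=lambda x:np.hypot(E[:,0]-x[0],E[:,1]-x[1])-x[2]
        s=least_squares(f,[*c,r],loss="soft_l1",f_scale=.001);c=s.x[:2]
    return s.x,len(E),np.sqrt(np.mean(s.fun**2))
E
python3 - <<'E'
from h import *
D={n:pickle.load(open(f"pics/{n}0.pkl","rb")) for n in("side","top")}
A=np.radians(np.arange(0,360,5))
B=np.radians(np.arange(180,361,5)) # back arc seen from +y camera
for nm,c,z,r in(("lid",(.5425,.198),.076,.057),("full",(.571,-.154),.07,.05)):
    for ch in "SV": print(nm,"top",ch,edgefit(D["top"],c,z,r,A,ch))
    for zz in (z-.01,z,z+.01):
        print(nm,"side",zz,*[edgefit(D["side"],c,zz,r,B if nm=="full" else np.r_[B[:14],B[-14:]],ch,span=.012) for ch in "SV"])
# knob top from top/side
s,t=D["side"],D["top"]
print(tri(t,(221.2,229.1),s,(311.2,227.5)))
print(proj(t,[[.5425,.197,z] for z in(.098,.124)]),proj(s,[[.5425,.197,z] for z in(.098,.124)]))
E
```

```text
lid top S (array([0.542391  , 0.19631104, 0.05825816]), 72, np.float64(0.0010158184474074279))
lid top V (array([0.54272272, 0.19775858, 0.05603013]), 54, np.float64(0.0017958284847856827))
lid side 0.066 (array([0.54431636, 0.18651877, 0.05701147]), 28, np.float64(0.0010544552554612257)) (array([0.54390299, 0.19479108, 0.06019659]), 22, np.float64(0.005603585916246257))
lid side 0.076 (array([0.54277854, 0.20184375, 0.05609994]), 28, np.float64(0.0010071767797003816)) (array([0.5417151 , 0.20727721, 0.0580257 ]), 23, np.float64(0.00653608550975898))
lid side 0.086 (array([0.54125199, 0.21775755, 0.05542719]), 28, np.float64(0.0010016623592232936)) (array([0.56055832, 0.18641503, 0.0605282 ]), 16, np.float64(0.00519208647617657))
full top S (array([ 0.57317955, -0.15540595,  0.05375749]), 72, np.float64(0.0014078241507452303))
full top V (array([ 0.57756431, -0.15367847,  0.04669318]), 72, np.float64(0.004182132425825943))
full side 0.060000000000000005 (array([ 0.57788421, -0.17242513,  0.04983599]), 37, np.float64(0.0016716057188770298)) (array([ 0.57698594, -0.17570743,  0.04549236]), 30, np.float64(0.0063852230760548575))
full side 0.07 (array([ 0.57594597, -0.15224097,  0.04891899]), 37, np.float64(0.0018209848812944178)) (array([ 0.5746453 , -0.15513993,  0.0447244 ]), 29, np.float64(0.006179874226579693))
full side 0.08 (array([ 0.5722881 , -0.14656143,  0.04245938]), 36, np.float64(0.005089772892377946)) (array([ 0.59407755, -0.17107992,  0.06087583]), 15, np.float64(0.00737302352805579))
(array([0.54073778, 0.19417719, 0.11602883]), np.float64(0.0022530932607420684))
[[221.03201031 228.86136809]
 [219.93486622 227.85449558]] [[310.85847609 234.23136796]
 [310.83068    225.36848837]]
```

```bash
python3 - <<'E'
from h import *
D={n:pickle.load(open(f"pics/{n}0.pkl","rb")) for n in("side","top")}
t=D["top"]
def fixed(d,c,z,r,angs,span=.007,off=0):
    im=d["pixels"];g=cv2.GaussianBlur(cv2.cvtColor(im,cv2.COLOR_BGR2HSV)[...,1].astype(float),(0,0),.7)
    rr=np.arange(-span,span+1e-9,.0005);c=np.array(c)
    for _ in range(6):
        E=[]
        for a in angs:
            u=np.array([np.cos(a),np.sin(a)]);P=np.c_[c+np.outer(r+rr,u),np.full(len(rr),z)];q=proj(d,P)
            dv=np.gradient(map_coordinates(g,[q[:,1],q[:,0]],order=1));k=np.argmax(dv[1:-1])+1
            if dv[k]>.6:E.append(c+(r+rr[k])*u)
        E=np.array(E);s=least_squares(lambda x:np.hypot(E[:,0]-x[0],E[:,1]-x[1])-r,c,loss="soft_l1",f_scale=.001);c=s.x
    return c,len(E),np.sqrt(np.mean(s.fun**2)),E
for nm,c,z,r in(("lid",(.5425,.197),.076,.057),("full",(.572,-.154),.07,.05)):
    v=np.array(c)-t["cam_to_world"][:2,3];a0=np.degrees(np.arctan2(v[1],v[0]))
    for h in(90,110):
        x=fixed(t,c,z,r,np.radians(np.arange(a0-h,a0+h+1,5)));print(nm,"top far",x[:3])
    s=D["side"];v=np.array(c)-s["cam_to_world"][:2,3];a0=np.degrees(np.arctan2(v[1],v[0]))
    aa=np.arange(a0-90,a0+91,5)
    if nm=="lid": aa=aa[np.abs(aa-a0)>20]
    for zz in(z-.006,z,z+.006):
        x=fixed(s,c,zz,r,np.radians(aa),span=.01);print(nm,"side back",zz,x[:3])
# overlay
im=t["pixels"].copy();f=6
o=[]
for (c,z,r,box) in(((.5425,.197),.076,.057,(195,205,250,260)),((.573,-.155),.07,.05,(305,190,360,245))):
    x0,y0,x1,y1=box;k=cv2.resize(im[y0:y1,x0:x1],None,fx=f,fy=f,interpolation=cv2.INTER_CUBIC)
    a=np.linspace(0,6.28,90);q=proj(t,np.c_[c[0]+r*np.cos(a),c[1]+r*np.sin(a),np.full(90,z)])
    cv2.polylines(k,[np.round((q-[x0,y0]+.5)*f).astype(int)],True,(0,0,255),1);o.append(k)
s=D["side"];im=s["pixels"]
for (c,z,r,box) in(((.5425,.197),.076,.057,(282,220,340,275)),((.573,-.155),.07,.05,(285,168,340,223))):
    x0,y0,x1,y1=box;k=cv2.resize(im[y0:y1,x0:x1],(330,330),interpolation=cv2.INTER_CUBIC);fx=330/(x1-x0)
    q=proj(s,np.c_[c[0]+r*np.cos(a),c[1]+r*np.sin(a),np.full(90,z)])
    cv2.polylines(k,[np.round((q-[x0,y0]+.5)*[fx,f]).astype(int)],True,(0,0,255),1);o.append(k)
v=np.vstack([np.hstack(o[:2]),np.hstack(o[2:])]);v=cv2.resize(v,None,fx=.9,fy=.9);cv2.imwrite("pics/ov.png",v)
E
```

```text
lid top far (array([0.54382584, 0.19795296]), 37, np.float64(0.0006915089649286391))
lid top far (array([0.54379592, 0.19782036]), 45, np.float64(0.0008262517561883572))
lid side back 0.06999999999999999 (array([0.54342604, 0.19347529]), 28, np.float64(0.0010582785730441546))
lid side back 0.076 (array([0.54229394, 0.20358952]), 28, np.float64(0.0010624191125501018))
lid side back 0.082 (array([0.54140012, 0.21368415]), 28, np.float64(0.0011377225892795356))
full top far (array([ 0.5774878 , -0.15935611]), 37, np.float64(0.0010996084894949938))
full top far (array([ 0.57734483, -0.15918007]), 45, np.float64(0.001848289565272537))
full side back 0.064 (array([ 0.57678367, -0.16399272]), 37, np.float64(0.0018861101408673682))
full side back 0.07 (array([ 0.57582061, -0.15121786]), 37, np.float64(0.002202939890702149))
full side back 0.07600000000000001 (array([ 0.57424707, -0.13829126]), 37, np.float64(0.001995640970617422))
```

View pics/ov.png

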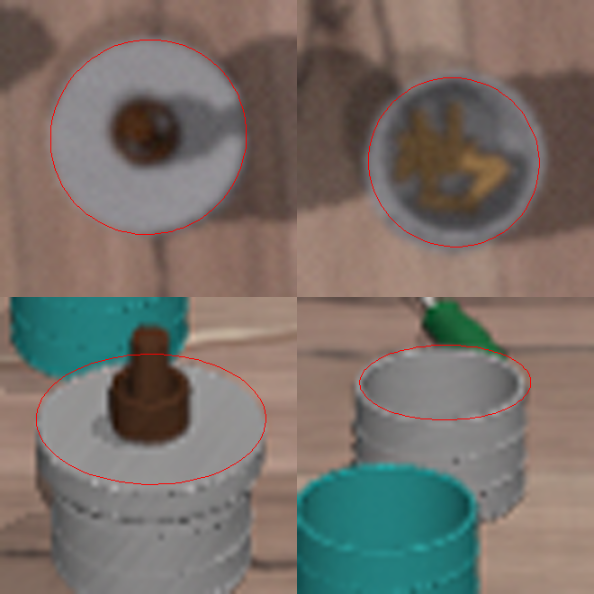

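The overlay shows the lid circle fits at about (0.5435, 0.1975). The full tin's circle has to move about 4 mm outward, to about (0.577, -0.158). The near-side tin wall had biased the first fit. Heights by the two-view check are 73 mm for the plate top and 67 mm for the rim, against 76 and 70 in the text, so they agree within calibration. Before moving I'll check the tall clamp by the arm, at side (475,270) and top (130,350).

```bash
python3 - <<'E'
from h import *
D={n:pickle.load(open(f"pics/{n}0.pkl","rb")) for n in("side","top")}
a=cv2.resize(D["side"]["pixels"][60:400,360:560],None,fx=1.75,fy=1.75)
b=cv2.resize(D["top"]["pixels"][220:420,0:330],None,fx=1.3,fy=1.75)
H=max(a.shape[0],b.shape[0]);v=np.hstack([np.pad(i,((0,H-i.shape[0]),(0,0),(0,0))) for i in(a,b)]);print(v.shape);cv2.imwrite("pics/cl.png",v)
print(onz(D["top"],[(130,350),(150,335),(155,348),(480,290)],0.05))
for P in([.159,.63,.223],[.159,.63,.4]):print(proj(D["top"],P),proj(D["side"],P))
E
```

```text
(595, 779, 3)
[[ 0.17671006  0.47756305  0.05      ]
 [ 0.22084773  0.4179001   0.05      ]
 [ 0.18195295  0.40111533  0.05      ]
 [ 0.34856094 -0.61076588  0.05      ]]
[[ 53.33315755 365.51858796]] [[525.99791691 322.11404876]]
[[ 17.9150401  377.60655521]] [[549.3673826  225.79470976]]
```

View pics/cl.png

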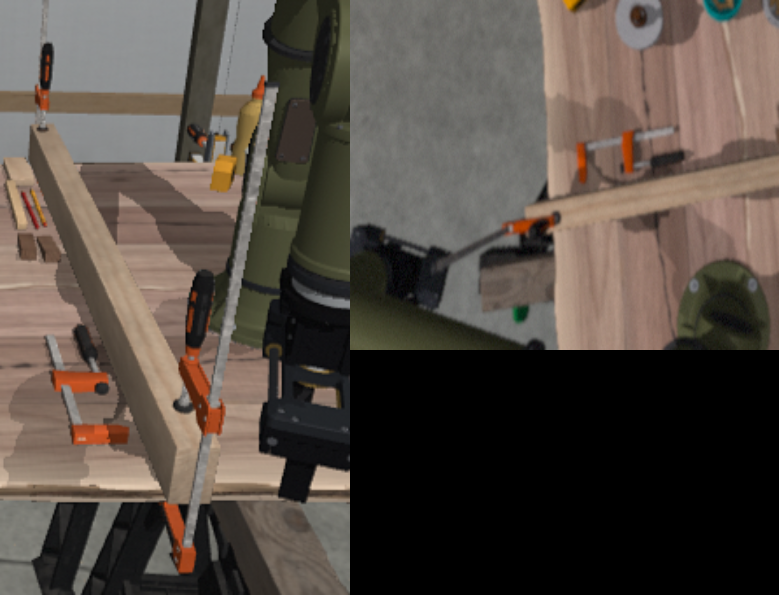

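```bash
python3 - <<'E'
from h import *
D={n:pickle.load(open(f"pics/{n}0.pkl","rb")) for n in("side","top")}
s,t=D["side"],D["top"]
print(tri(t,(65,373),s,(515.5,110)))
# orange jaw: side (205,410)->; top (525,225)
f=lambda x,y:(360+x/1.75,60+y/1.75); g=lambda x,y:((x-350)/1.3,220+y/1.75)
print("jaw",tri(t,g(515,228),s,f(212,415)))
print("handle top",tri(t,g(550,216),s,f(205,275)))
# bar at various heights in side: assume vertical
print(proj(t,[[.2,.43,z] for z in(.1,.3,.5)]),proj(s,[[.2,.43,z] for z in(.1,.3,.5)]))
E
```

```text
(array([0.18721354, 0.46891307, 0.5185133 ]), np.float64(0.0012949491517346135))
jaw (array([0.18491456, 0.46012411, 0.13648067]), np.float64(0.0032070883617862133))
handle top (array([0.20346159, 0.3545604 , 0.25537681]), np.float64(0.029416477440238054))
[[141.07725028 343.90924482]
 [118.38874895 352.97510379]
 [ 87.14569431 365.4591865 ]] [[467.10728043 301.59587488]
 [481.69443626 216.41383545]
 [499.35110813 113.30728495]]
```

The bar clamp by the arm is a vertical bar at about (0.19, 0.465), up to z ≈ 0.52, between the hand and the work. I'll raise the hand above it first and then cross.

```bash
python3 - <<'E'
from bench import *
from scipy.spatial.transform import Rotation as R
print(R.from_rotvec(get_state()["tool_rot"]).as_matrix().round(3))
E
python3 -m handwheel '[{"xyz":[0,0,2],"angular":[0,0,0]},{"xyz":[0,0,4],"angular":[0,0,0]},{"xyz":[0,0,4],"angular":[0,0,0]},{"xyz":[0,0,4],"angular":[0,0,0]},{"xyz":[0,0,4],"angular":[0,0,0]}]' 8.7 30
```

```text
[[-0.    -0.97   0.244]
 [-0.002  0.244  0.97 ]
 [-1.    -0.    -0.002]]
time: 0.52
position: [0.1572, 0.6215, 0.3912]
tool_rot: [-1.047, 1.341, 1.012]
ft_force: [1.2, 0.1, -0.2]
grip_width: 0.999
```

```bash
python3 -m handwheel '[{"xyz":[0,0.5,4],"angular":[0,0,0]},{"xyz":[0,0.2,4],"angular":[0,0,0]},{"xyz":[0,0,4],"angular":[0,0,0]},{"xyz":[0,0,4],"angular":[0,0,0]},{"xyz":[0,0,4],"angular":[0,0,0]}]'
python3 - <<'E'
from bench import *
import cv2
s=get_state();print(s["joint_positions"].round(3),s["position"],s["tool_rot"])
cv2.imwrite("pics/s1.png",get_image("side")["pixels"])
E
```

```text
time: 0.93
position: [0.1516, 0.6182, 0.5555]
tool_rot: [-1.023, 1.307, 1.037]
ft_force: [-0.5, -3.8, -0.8]
grip_width: 1.004
[-1.469e+00  3.970e-01  1.940e-01  6.870e-01 -8.800e-02  2.054e+00
 -1.000e-03] [0.15155857 0.61823649 0.55552802] [-1.02313274  1.30749254  1.03742334]
```

View pics/s1.png

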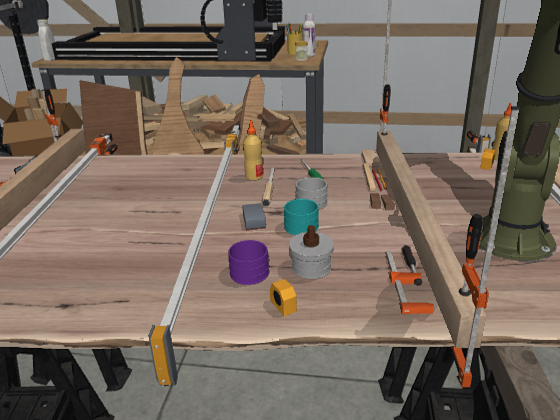

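The side view shows the hand out of the frame above the clamp bar, with the scene unchanged. Joint 6 is at its range end, so I'll tip the tool outward to relieve it before crossing.

```bash
python3 -m handwheel '[{"xyz":[0,0,0],"angular":[6,-1.5,0]},{"xyz":[0,0,0.5],"angular":[6,-1.5,0]},{"xyz":[0,0,0.5],"angular":[5,-1.2,0]}]'
python3 - <<'E'
from bench import *
s=get_state();print(s["joint_positions"].round(3),s["position"],s["tool_rot"])
E
```

```text
time: 1.23
position: [0.1513, 0.6273, 0.561]
tool_rot: [-0.827, 1.047, 1.144]
ft_force: [-0.2, 0.7, 0.1]
grip_width: 1.0
[-1.531  0.112  0.17   1.068 -0.006  1.641 -0.033] [0.1513244  0.62725098 0.5609563 ] [-0.82672993  1.04691046  1.1436446 ]
```

```bash
python3 -m handwheel '[{"xyz":[3.8,-0.9,0.3],"angular":[0,0,-3.5]},{"xyz":[3.8,-1.2,0.2],"angular":[0,0,-3.5]},{"xyz":[3.7,-1.5,0],"angular":[0,0,-3.5]},{"xyz":[3.6,-1.7,0],"angular":[0,0,-3.5]},{"xyz":[3.5,-1.9,0],"angular":[0,0,-3.5]}]'
python3 - <<'E'
from bench import *
s=get_state();print(s["joint_positions"].round(3),s["position"],s["tool_rot"])
E
```

```text
time: 1.65
position: [0.3253, 0.5516, 0.5605]
tool_rot: [-0.647, 1.134, 0.898]
ft_force: [0.7, 0.8, 0.1]
grip_width: 0.999
[-1.355  0.104  0.313  1.08  -0.033  1.645 -0.016] [0.32525944 0.5515811  0.5605047 ] [-0.64690398  1.13427168  0.89848696]
```

```bash
python3 -m handwheel '[{"xyz":[3.2,-2.5,0],"angular":[0,0,-3.5]},{"xyz":[3,-2.8,0],"angular":[0,0,-3.5]},{"xyz":[2.6,-3.1,0],"angular":[0,0,-3.5]},{"xyz":[2.3,-3.4,0],"angular":[0,0,-3.5]},{"xyz":[2,-3.6,0],"angular":[0,0,-3.5]}]'
python3 -m handwheel '[{"xyz":[1.5,-3.8,-0.5],"angular":[0,0,-3]},{"xyz":[1.3,-3.8,-1],"angular":[0,0,-3]},{"xyz":[1,-3.8,-1],"angular":[0,0,-3]},{"xyz":[0.5,-3.5,-2],"angular":[0,0,-3]},{"xyz":[0,-3,-3],"angular":[0,0,-3]}]'
python3 - <<'E'
from bench import *
from scipy.spatial.transform import Rotation as R
s=get_state();print(s["joint_positions"].round(3),s["position"],R.from_rotvec(s["tool_rot"]).as_matrix().round(3))
E
```

```text
time: 2.07
position: [0.4604, 0.3948, 0.5523]
tool_rot: [-0.455, 1.207, 0.619]
ft_force: [1.3, -0.9, 0.9]
grip_width: 1.0
time: 2.48
position: [0.5075, 0.2113, 0.4787]
tool_rot: [-0.28, 1.241, 0.373]
ft_force: [0.9, -0.3, 0.9]
grip_width: 1.0
[-1.086 -0.186  0.525  1.491  0.134  1.505 -0.105] [0.50749061 0.21133691 0.47873464] [[ 0.277 -0.422  0.863]
 [ 0.123  0.906  0.404]
 [-0.953 -0.005  0.303]]
```

```bash
cat > go.py <<'E'
import sys;from bench import *
import numpy as np
from scipy.spatial.transform import Rotation as R
def rem(x,y,z):
    s=get_state();M=R.from_rotvec(s["tool_rot"]).as_matrix();a=M[:,0];ax=np.cross(a,[0,0,-1]);n=np.linalg.norm(ax)
    print("t",round(s["time"],2),"pos mm",(s["position"]*1e3).round(1),"rem cm",((np.array([x,y,z])-s["position"])*100).round(2),"ang",np.degrees(ax/max(n,1e-9)*np.arcsin(min(n,1))).round(2),"jaw",M[:,2].round(3),"F",s["ft_force"].round(1),"w mm",round(s["grip_width"]*87,1),"q",s["joint_positions"].round(2))
if __name__=="__main__":rem(*map(float,sys.argv[1:4]))
E
python3 -m handwheel '[{"xyz":[1,0,-4],"angular":[-2.4,5.4,0]},{"xyz":[1,0,-4],"angular":[-2.4,5.4,0]},{"xyz":[1,0,-4],"angular":[-2.4,5.4,0]},{"xyz":[0.5,0,-4],"angular":[0,0,0]},{"xyz":[0,0,-4],"angular":[0,0,0]}]'
python3 go.py .5435 .1975 .2
```

```text
time: 2.9
position: [0.5387, 0.1949, 0.2824]
tool_rot: [-0.318, 1.548, 0.342]
ft_force: [1.2, -0.3, 0.3]
grip_width: 0.999
t 2.9 pos mm [538.7 194.9 282.4] rem cm [ 0.48  0.26 -8.24] ang [-0.82 -0.33 -0.  ] jaw [0.913 0.409 0.001] F [ 1.2 -0.3  0.3] w mm 86.9 q [-1.    0.15  0.69  1.58 -0.11  1.45  0.12]
```

```bash
python3 -m handwheel '[{"xyz":[0.5,0.2,-4],"angular":[-0.5,-0.3,0]},{"xyz":[0,0,-3],"angular":[0,0,0]},{"xyz":[0,0,-1],"angular":[0,0,0]},{"xyz":[0,0,0],"angular":[0,0,0]}]'
python3 go.py .5435 .1975 .2
python3 - <<'E'
from bench import *
import cv2,pickle,numpy as np
for n in("side","top"):
    d=get_image(n);pickle.dump(d,open(f"pics/{n}1.pkl","wb"))
    cv2.imwrite(f"pics/{n}1.png",cv2.resize(d["pixels"][100:340,150:400] ,None,fx=2.4,fy=2.4))
E
```

```text
time: 3.23
position: [0.5363, 0.1937, 0.1881]
tool_rot: [-0.334, 1.567, 0.327]
ft_force: [-0.7, -0.7, 0.8]
grip_width: 0.997
t 3.23 pos mm [536.3 193.7 188.1] rem cm [0.72 0.38 1.19] ang [ 0.52 -1.12  0.  ] jaw [ 0.913  0.408 -0.022] F [-0.7 -0.7  0.8] w mm 86.7 q [-0.99  0.22  0.69  1.7  -0.14  1.29  0.15]
```

View pics/side1.png

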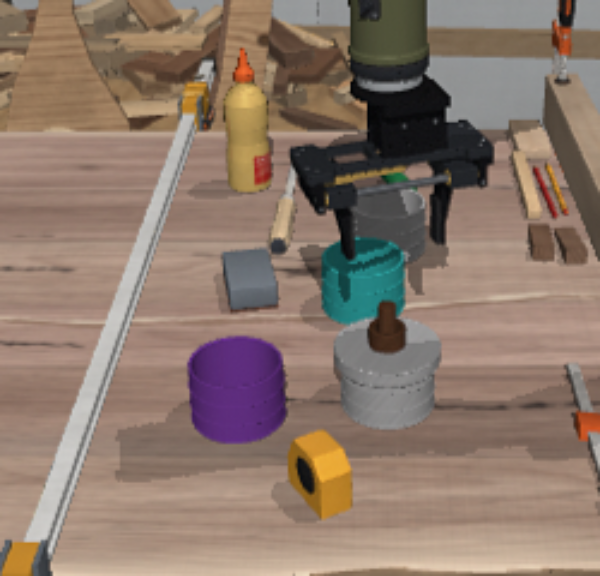

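View pics/top1.png

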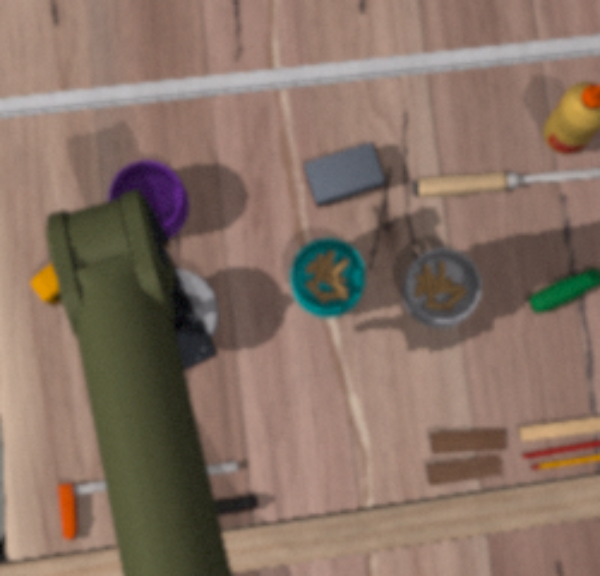

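The side view shows the open jaws (tips at zoomed (349,252) and (437,240)) straddling the knob line from above. The top view has the arm covering the lids. Nothing was disturbed. I'll align before going lower.

```bash
python3 -m handwheel '[{"xyz":[0.7,0.4,-1],"angular":[0.5,-1.1,0]},{"xyz":[0.2,0.1,-1.5],"angular":[0,0,0]},{"xyz":[0,0,-0.5],"angular":[0,0,0]},{"xyz":[0,0,0],"angular":[0,0,0]}]'
python3 go.py .5435 .1975 .15
python3 - <<'E'
from h import *
from bench import *
d=get_image("side");p=get_state()["position"];print(proj(d,p),"knob top measured (311.2,225.4)")
cv2.imwrite("pics/s2.png",cv2.resize(d["pixels"][170:270,260:360],None,fx=6,fy=6,interpolation=cv2.INTER_CUBIC))
E
```

```text
time: 3.67
position: [0.5533, 0.2021, 0.1717]
tool_rot: [-0.323, 1.524, 0.336]
ft_force: [0.0, -0.7, 0.6]
grip_width: 1.001
t 3.67 pos mm [553.3 202.1 171.7] rem cm [-0.98 -0.46 -2.17] ang [-0.72  1.12  0.  ] jaw [0.912 0.409 0.023] F [ 0.  -0.7  0.6] w mm 87.1 q [-0.98  0.24  0.68  1.72 -0.16  1.22  0.16]
[[306.06070511 209.25780092]] knob top measured (311.2,225.4)
```

View pics/s2.png

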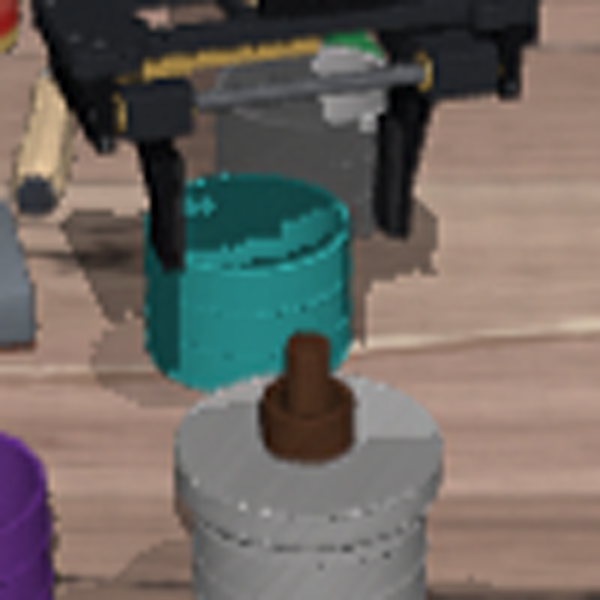

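The side crop shows the fingers straddling the knob line at zoomed column 308, with the hand slightly to the left (too far +x). The readings lag while the arm moves, so I'll correct in gentle steps and let it settle.

```bash
python3 -m handwheel '[{"xyz":[0,0,0],"angular":[0,0,0]},{"xyz":[0,0,0],"angular":[0,0,0]},{"xyz":[0,0,0],"angular":[0,0,0]}]'
python3 go.py .5435 .1975 .15;python3 -m handwheel '[{"xyz":[0,0,0],"angular":[0,0,0]},{"xyz":[0,0,0],"angular":[0,0,0]},{"xyz":[0,0,0],"angular":[0,0,0]}]'
python3 go.py .5435 .1975 .15
```

```text
time: 3.97
position: [0.5555, 0.2029, 0.1768]
tool_rot: [-0.321, 1.517, 0.338]
ft_force: [0.2, 0.3, 0.4]
grip_width: 1.004
t 3.97 pos mm [555.5 202.9 176.8] rem cm [-1.2  -0.54 -2.68] ang [-0.94  1.46  0.  ] jaw [0.912 0.409 0.03 ] F [0.2 0.3 0.4] w mm 87.4 q [-0.98  0.23  0.68  1.71 -0.16  1.22  0.16]
time: 4.22
position: [0.5562, 0.2031, 0.1785]
tool_rot: [-0.32, 1.515, 0.338]
ft_force: [-0.5, -0.2, 0.4]
grip_width: 1.001
t 4.22 pos mm [556.2 203.1 178.5] rem cm [-1.27 -0.56 -2.85] ang [-1.03  1.57  0.  ] jaw [0.912 0.409 0.032] F [-0.5 -0.2  0.4] w mm 87.1 q [-0.98  0.23  0.68  1.71 -0.16  1.22  0.16]
```

```bash
python3 -m handwheel '[{"xyz":[-0.6,-0.3,-1],"angular":[-0.5,0.8,0]},{"xyz":[-0.4,-0.2,-1],"angular":[-0.3,0.4,0]},{"xyz":[0,0,0],"angular":[0,0,0]},{"xyz":[0,0,0],"angular":[0,0,0]}]'
python3 go.py .5435 .1975 .15;python3 -m handwheel '[{"xyz":[0,0,0],"angular":[0,0,0]},{"xyz":[0,0,0],"angular":[0,0,0]}]'
python3 go.py .5435 .1975 .15
```

```text
time: 4.55
position: [0.5445, 0.1974, 0.1559]
tool_rot: [-0.329, 1.542, 0.331]
ft_force: [-0.3, 0.2, 0.5]
grip_width: 0.998
t 4.55 pos mm [544.5 197.4 155.9] rem cm [-0.1   0.01 -0.59] ang [-0.11  0.17  0.  ] jaw [0.912 0.409 0.004] F [-0.3  0.2  0.5] w mm 86.8 q [-0.98  0.24  0.68  1.74 -0.16  1.21  0.16]
time: 4.72
position: [0.5438, 0.1971, 0.1548]
tool_rot: [-0.33, 1.544, 0.331]
ft_force: [0.3, 0.3, 0.3]
grip_width: 0.999
t 4.72 pos mm [543.8 197.1 154.8] rem cm [-0.03  0.04 -0.48] ang [-0.05  0.08  0.  ] jaw [0.912 0.409 0.002] F [0.3 0.3 0.3] w mm 86.9 q [-0.98  0.24  0.68  1.75 -0.16  1.21  0.16]
```

```bash
python3 -m handwheel '[{"xyz":[0,0,-2],"angular":[0,0,0]},{"xyz":[0,0,-1.3],"angular":[0,0,0]},{"xyz":[0,0,-0.5],"angular":[0,0,0]},{"xyz":[0,0,0],"angular":[0,0,0]},{"xyz":[0,0,0],"angular":[0,0,0]}]'
python3 go.py .5435 .1975 .103
```

```text
time: 5.13
position: [0.5448, 0.1975, 0.1163]
tool_rot: [-0.33, 1.542, 0.331]
ft_force: [1.0, 0.2, 0.5]
grip_width: 1.001
t 5.13 pos mm [544.8 197.5 116.3] rem cm [-0.13 -0.   -1.33] ang [-0.1  0.2  0. ] jaw [0.912 0.409 0.004] F [1.  0.2 0.5] w mm 87.1 q [-0.97  0.28  0.67  1.79 -0.19  1.13  0.19]
```

```bash
python3 -m handwheel '[{"xyz":[-0.1,0,-0.9],"angular":[0,0.2,0]},{"xyz":[0,0,-0.4],"angular":[0,0,0]},{"xyz":[0,0,0],"angular":[0,0,0]},{"xyz":[0,0,0],"angular":[0,0,0]}]'
python3 go.py .5435 .1975 .103
python3 - <<'E'
from h import *
from bench import *
d=get_image("side");p=get_state()["position"];print(proj(d,p))
cv2.imwrite("pics/s3.png",cv2.resize(d["pixels"][170:270,260:360],None,fx=6,fy=6,interpolation=cv2.INTER_CUBIC))
E
```

```text
time: 5.47
position: [0.5448, 0.1979, 0.1036]
tool_rot: [-0.329, 1.543, 0.333]
ft_force: [0.4, -0.0, -0.5]
grip_width: 0.999
t 5.47 pos mm [544.8 197.9 103.6] rem cm [-0.13 -0.04 -0.06] ang [-0.17  0.09  0.  ] jaw [0.912 0.409 0.003] F [ 0.4 -0.  -0.5] w mm 86.9 q [-0.96  0.3   0.67  1.8  -0.21  1.11  0.2 ]
[[309.91603654 232.46051625]]
```

View pics/s3.png

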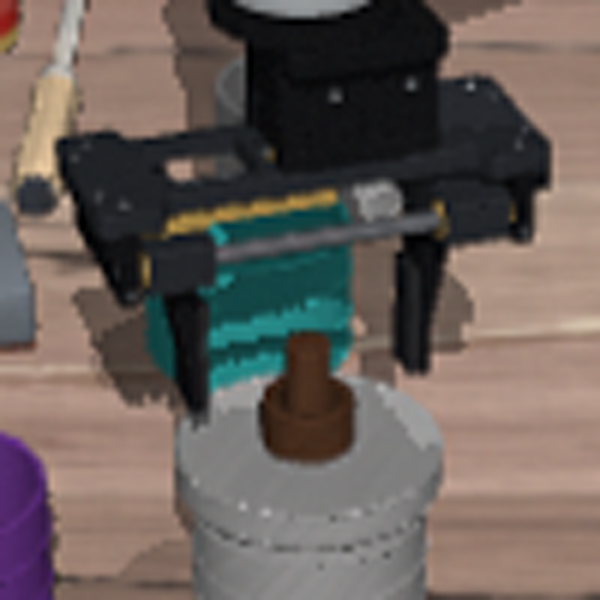

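The crop shows finger tips at (205,415) and (400,365), midpoint column 302, with the knob axis at column 308. The hand is about 2.5 mm too far +x. The tips clear the collar top. I'll shift and close gently on the knob.

```bash
python3 -m handwheel '[{"xyz":[-0.2,0,0],"angular":[0,0,0]},{"xyz":[0,0,0],"angular":[0,0,0]},{"xyz":[0,0,0],"angular":[0,0,0]}]'
python3 go.py .5423 .1975 .103
```

```text
time: 5.77
position: [0.543, 0.1981, 0.1043]
tool_rot: [-0.328, 1.542, 0.333]
ft_force: [-0.5, 0.1, 0.6]
grip_width: 0.998
t 5.77 pos mm [543.  198.1 104.3] rem cm [-0.07 -0.06 -0.13] ang [-0.2   0.15  0.  ] jaw [0.912 0.409 0.004] F [-0.5  0.1  0.6] w mm 86.8 q [-0.96  0.29  0.67  1.8  -0.2   1.11  0.19]
```

```bash
python3 -m handwheel '[{"xyz":[-0.1,0,-0.2],"angular":[-0.2,0.15,0]},{"xyz":[0,0,0],"angular":[0,0,0]},{"xyz":[0,0,0],"angular":[0,0,0]}]'
python3 go.py .5423 .1975 .103
python3 -m handwheel '[{"xyz":[0,0,0],"angular":[0,0,0]},{"xyz":[0,0,0],"angular":[0,0,0]},{"xyz":[0,0,0],"angular":[0,0,0]},{"xyz":[0,0,0],"angular":[0,0,0]},{"xyz":[0,0,0],"angular":[0,0,0]}]' 2.6 15
python3 go.py .5423 .1975 .103
```

```text
time: 6.02
position: [0.5422, 0.1983, 0.1027]
tool_rot: [-0.33, 1.545, 0.331]
ft_force: [-0.3, -1.1, 0.4]
grip_width: 1.0
t 6.02 pos mm [542.2 198.3 102.7] rem cm [ 0.01 -0.08  0.03] ang [-0.02  0.03  0.  ] jaw [0.912 0.409 0.001] F [-0.3 -1.1  0.4] w mm 87.0 q [-0.97  0.3   0.67  1.8  -0.2   1.11  0.19]
time: 6.43
position: [0.5422, 0.1983, 0.1027]
tool_rot: [-0.331, 1.545, 0.331]
ft_force: [0.7, 0.3, -0.8]
grip_width: 0.706
t 6.43 pos mm [542.2 198.3 102.7] rem cm [ 0.01 -0.08  0.03] ang [-0.02  0.03  0.  ] jaw [0.912 0.409 0.001] F [ 0.7  0.3 -0.8] w mm 61.4 q [-0.97  0.3   0.67  1.8  -0.2   1.11  0.19]
```

```bash
python3 -m handwheel '[{"xyz":[0,0,0],"angular":[0,0,0]},{"xyz":[0,0,0],"angular":[0,0,0]},{"xyz":[0,0,0],"angular":[0,0,0]},{"xyz":[0,0,0],"angular":[0,0,0]},{"xyz":[0,0,0],"angular":[0,0,0]}]'
python3 -m handwheel '[{"xyz":[0,0,0],"angular":[0,0,0]},{"xyz":[0,0,0],"angular":[0,0,0]}]'
python3 go.py .5423 .1975 .103
python3 - <<'E'
from h import *
from bench import *
d=get_image("side")
cv2.imwrite("pics/s4.png",cv2.resize(d["pixels"][190:260,275:345],None,fx=8,fy=8,interpolation=cv2.INTER_CUBIC))
E
```

```text
time: 6.85
position: [0.5423, 0.1982, 0.1027]
tool_rot: [-0.331, 1.545, 0.331]
ft_force: [0.3, 0.6, 0.1]
grip_width: 0.344
time: 7.02
position: [0.5422, 0.1982, 0.1027]
tool_rot: [-0.331, 1.545, 0.331]
ft_force: [-0.1, 0.2, 0.6]
grip_width: 0.314
t 7.02 pos mm [542.2 198.2 102.7] rem cm [ 0.01 -0.07  0.03] ang [-0.01  0.03  0.  ] jaw [0.912 0.409 0.001] F [-0.1  0.2  0.6] w mm 27.3 q [-0.97  0.3   0.67  1.8  -0.2   1.11  0.19]
```

View pics/s4.png

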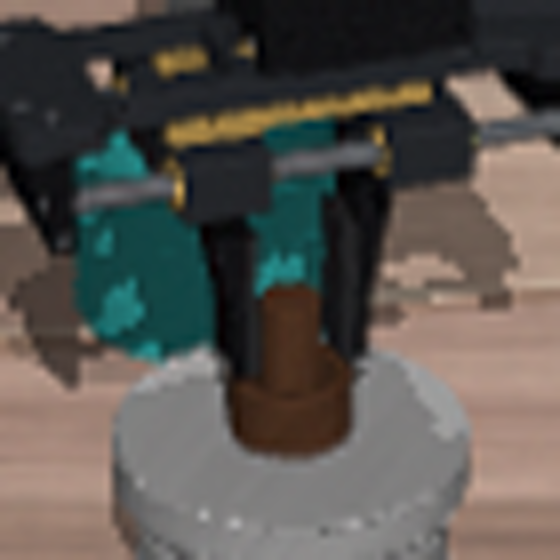

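The crop shows the knob standing between the two pads with a small gap on each side, so I'll close.

```bash
python3 -m handwheel '[{"xyz":[0,0,0],"angular":[0,0,0]},{"xyz":[0,0,0],"angular":[0,0,0]},{"xyz":[0,0,0],"angular":[0,0,0]},{"xyz":[0,0,0],"angular":[0,0,0]}]' 1.0 15
python3 -m handwheel '[{"xyz":[0,0,0],"angular":[0,0,0]},{"xyz":[0,0,0],"angular":[0,0,0]},{"xyz":[0,0,0],"angular":[0,0,0]}]' 0 35
python3 go.py .5423 .1975 .103
```

```text
time: 7.4
position: [0.5424, 0.1983, 0.1027]
tool_rot: [-0.33, 1.544, 0.331]
ft_force: [0.5, 0.5, 0.5]
grip_width: 0.224
time: 7.65
position: [0.5425, 0.1983, 0.1027]
tool_rot: [-0.33, 1.544, 0.331]
ft_force: [-0.5, -0.7, 0.3]
grip_width: 0.218
t 7.65 pos mm [542.5 198.3 102.7] rem cm [-0.02 -0.08  0.03] ang [-0.03  0.06  0.  ] jaw [0.912 0.409 0.001] F [-0.5 -0.7  0.3] w mm 19.0 q [-0.97  0.3   0.67  1.8  -0.2   1.11  0.19]
```

```bash
python3 -m handwheel '[{"xyz":[0,0,0.5],"angular":[0,0,0]},{"xyz":[0,0,0.7],"angular":[0,0,0]},{"xyz":[0,0,0.7],"angular":[0,0,0]},{"xyz":[0,0,0.5],"angular":[0,0,0]},{"xyz":[0,0,0],"angular":[0,0,0]}]'
python3 go.py .5425 .198 .123
python3 - <<'E'
from h import *
from bench import *
d=get_image("side")
cv2.imwrite("pics/s5.png",cv2.resize(d["pixels"][190:290,260:360],None,fx=6,fy=6,interpolation=cv2.INTER_CUBIC))
E
```

```text
time: 8.07
position: [0.5403, 0.1975, 0.127]
tool_rot: [-0.332, 1.549, 0.33]
ft_force: [-0.2, -0.9, -3.2]
grip_width: 0.219
t 8.07 pos mm [540.3 197.5 127. ] rem cm [ 0.22  0.05 -0.4 ] ang [ 0.12 -0.2   0.  ] jaw [ 0.912  0.409 -0.004] F [-0.2 -0.9 -3.2] w mm 19.0 q [-0.98  0.27  0.67  1.78 -0.18  1.16  0.18]
```

View pics/s5.png

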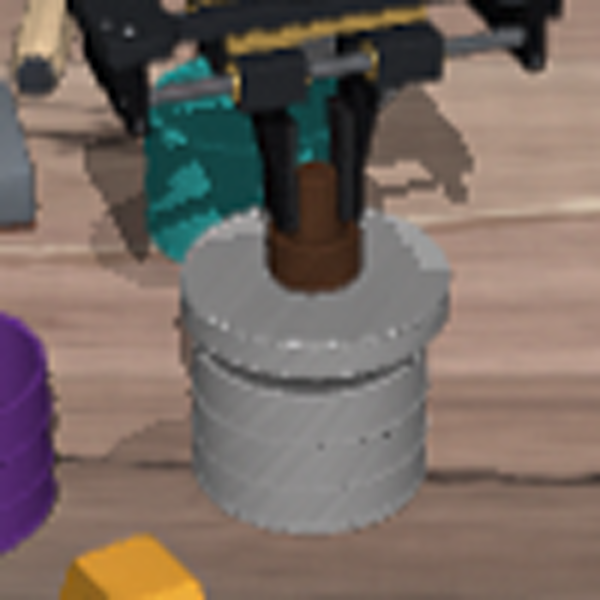

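Both lids hang level, clear of the empty tin (skirt gap at row 380), and the wrist reads 3.2 N, the weight of two lids. Continuing up and across.

```bash
python3 -m handwheel '[{"xyz":[0,0,1.2],"angular":[0,0,0]},{"xyz":[0,0,1.8],"angular":[0,0,0]},{"xyz":[0.1,0,1.8],"angular":[0,0,0]},{"xyz":[0.1,-0.6,1.2],"angular":[0,0,0]},{"xyz":[0.1,-1.2,0.5],"angular":[0,0,0]}]'
python3 go.py .577 -.158 .193
```

```text
time: 8.53
position: [0.5404, 0.1808, 0.1941]
tool_rot: [-0.336, 1.554, 0.333]
ft_force: [-0.8, -0.2, -3.4]
grip_width: 0.217
t 8.53 pos mm [540.4 180.8 194.1] rem cm [  3.66 -33.88  -0.11] ang [ 0.21 -0.48  0.  ] jaw [ 0.911  0.413 -0.009] F [-0.8 -0.2 -3.4] w mm 18.9 q [-0.98  0.2   0.7   1.71 -0.13  1.29  0.17]
```

```bash
python3 -m handwheel '[{"xyz":[0.2,-1.8,0],"angular":[0,0,0]},{"xyz":[0.2,-2.2,0],"angular":[0,0,0]},{"xyz":[0.2,-2.2,0],"angular":[0,0,0]},{"xyz":[0.2,-2.2,0],"angular":[0,0,0]},{"xyz":[0.2,-2.2,0],"angular":[0,0,0]}]'
python3 go.py .577 -.158 .193
```

```text
time: 8.95
position: [0.5508, 0.0691, 0.197]
tool_rot: [-0.338, 1.55, 0.337]
ft_force: [0.3, 0.3, -4.3]
grip_width: 0.221
t 8.95 pos mm [550.8  69.1 197. ] rem cm [  2.62 -22.71  -0.4 ] ang [ 0.09 -0.3   0.  ] jaw [ 0.909  0.417 -0.005] F [ 0.3  0.3 -4.3] w mm 19.3 q [-0.86  0.16  0.77  1.75 -0.12  1.29  0.36]
```

```bash
python3 -m handwheel '[{"xyz":[0.2,-2.2,0],"angular":[0,0,0]},{"xyz":[0.3,-2.2,0],"angular":[0,0,0]},{"xyz":[0.3,-2.2,0],"angular":[0,0,0]},{"xyz":[0.3,-2.2,0],"angular":[0,0,0]},{"xyz":[0.3,-2.2,0],"angular":[0,0,0]}]'
python3 -m handwheel '[{"xyz":[0.3,-2.2,0],"angular":[0,0,0]},{"xyz":[0.3,-2,0],"angular":[0,0,0]},{"xyz":[0.2,-1.5,0],"angular":[0,0,0]},{"xyz":[0.2,-0.8,0],"angular":[0,0,0]},{"xyz":[0,0,0],"angular":[0,0,0]}]'
python3 go.py .577 -.158 .193
```

```text
time: 9.37
position: [0.5618, -0.054, 0.1971]
tool_rot: [-0.333, 1.552, 0.333]
ft_force: [0.4, -0.2, -3.2]
grip_width: 0.218
time: 9.78
position: [0.5673, -0.1365, 0.1977]
tool_rot: [-0.325, 1.556, 0.318]
ft_force: [0.6, -0.3, -3.7]
grip_width: 0.223
t 9.78 pos mm [ 567.3 -136.5  197.7] rem cm [ 0.97 -2.15 -0.47] ang [ 0.34 -0.48  0.  ] jaw [ 0.917  0.398 -0.01 ] F [ 0.6 -0.3 -3.7] w mm 19.4 q [-0.56  0.26  0.88  1.68 -0.2   1.31  0.77]
```

```bash
python3 -m handwheel '[{"xyz":[0.5,-0.9,-0.5],"angular":[0.2,-0.3,0]},{"xyz":[0.4,-0.8,-1],"angular":[0,0,0]},{"xyz":[0,0,-1],"angular":[0,0,0]},{"xyz":[0,0,0],"angular":[0,0,0]},{"xyz":[0,0,0],"angular":[0,0,0]}]'
python3 go.py .577 -.158 .145
```

```text
time: 10.2
position: [0.5752, -0.1516, 0.1713]
tool_rot: [-0.32, 1.551, 0.324]
ft_force: [-0.2, -0.1, -3.2]
grip_width: 0.219
t 10.2 pos mm [ 575.2 -151.6  171.3] rem cm [ 0.18 -0.64 -2.63] ang [-0.08 -0.28 -0.  ] jaw [ 0.917  0.399 -0.004] F [-0.2 -0.1 -3.2] w mm 19.1 q [-0.51  0.32  0.87  1.68 -0.25  1.27  0.83]
```

```bash
python3 -m handwheel '[{"xyz":[0.1,-0.4,-0.7],"angular":[0,-0.2,0]},{"xyz":[0.1,-0.2,-0.8],"angular":[0,0,0]},{"xyz":[0,0,-0.6],"angular":[0,0,0]},{"xyz":[0,0,0],"angular":[0,0,0]},{"xyz":[0,0,0],"angular":[0,0,0]}]'
python3 go.py .577 -.158 .145
python3 - <<'E'
from bench import *
import cv2,pickle,numpy as np
o=[]
for n,b in(("side",(270,150,350,230)),("top",(290,175,370,255))):
    d=get_image(n);pickle.dump(d,open(f"pics/{n}2.pkl","wb"))
    o.append(cv2.resize(d["pixels"][b[1]:b[3],b[0]:b[2]] ,None,fx=5,fy=5,interpolation=cv2.INTER_CUBIC))
cv2.imwrite("pics/st2.png",np.hstack(o))
E
```

```text
time: 10.62
position: [0.5774, -0.1539, 0.1483]
tool_rot: [-0.323, 1.547, 0.329]
ft_force: [-0.4, -0.1, -2.2]
grip_width: 0.217
t 10.62 pos mm [ 577.4 -153.9  148.3] rem cm [-0.04 -0.41 -0.33] ang [-0.22 -0.09 -0.  ] jaw [0.915 0.404 0.   ] F [-0.4 -0.1 -2.2] w mm 18.9 q [-0.49  0.34  0.86  1.71 -0.28  1.22  0.86]
```

View pics/st2.png

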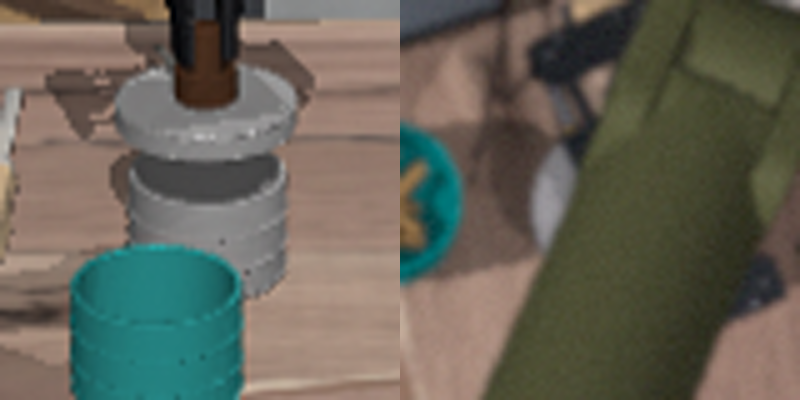

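```bash
python3 -m handwheel '[{"xyz":[-0.1,-0.3,0],"angular":[-0.2,-0.1,0]},{"xyz":[0,-0.1,0],"angular":[0,0,0]},{"xyz":[0,0,0],"angular":[0,0,0]},{"xyz":[0,0,0],"angular":[0,0,0]}]'
python3 go.py .576 -.158 .13
```

```text
time: 11.05
position: [0.577, -0.1586, 0.1496]
tool_rot: [-0.326, 1.544, 0.325]
ft_force: [0.4, 0.6, -2.9]
grip_width: 0.219
t 11.05 pos mm [ 577.  -158.6  149.6] rem cm [-0.1   0.06 -1.96] ang [0.02 0.13 0.  ] jaw [0.915 0.404 0.002] F [ 0.4  0.6 -2.9] w mm 19.1 q [-0.49  0.34  0.87  1.71 -0.27  1.22  0.86]
```

```bash
python3 -m handwheel '[{"xyz":[-0.1,0,-0.7],"angular":[0,0.1,0]},{"xyz":[0,0,-0.7],"angular":[0,0,0]},{"xyz":[0,0,-0.4],"angular":[0,0,0]},{"xyz":[0,0,0],"angular":[0,0,0]},{"xyz":[0,0,0],"angular":[0,0,0]}]'
python3 go.py .576 -.158 .122
python3 - <<'E'
from bench import *
from h import *
d=get_image("side");pickle.dump(d,open("pics/side3.pkl","wb"));p=get_state()["position"]
im=d["pixels"];x0,y0,x1,y1=280,150,340,225
k=cv2.resize(im[y0:y1,x0:x1],None,fx=8,fy=8,interpolation=cv2.INTER_CUBIC)
cv2.imwrite("pics/s6.png",k)
g=((cv2.cvtColor(im,cv2.COLOR_BGR2HSV)[...,1]<38)&(im[...,1]>70))
for y in range(165,206):
    r=np.flatnonzero(g[y,285:335])+285
    if len(r):print(y,r.min(),r.max(),(r.min()+r.max())/2,end=" | ")
E
```

```text
time: 11.47
position: [0.5758, -0.1586, 0.1296]
tool_rot: [-0.326, 1.546, 0.326]
ft_force: [-0.0, -0.2, -3.2]
grip_width: 0.22
t 11.47 pos mm [ 575.8 -158.6  129.6] rem cm [ 0.02  0.06 -0.76] ang [0.   0.03 0.  ] jaw [0.915 0.404 0.   ] F [-0.  -0.2 -3.2] w mm 19.1 q [-0.48  0.36  0.86  1.73 -0.29  1.19  0.87]
167 303 318 310.5 | 168 300 323 311.5 | 169 298 325 311.5 | 170 296 326 311.0 | 171 295 328 311.5 | 172 294 328 311.0 | 173 294 329 311.5 | 174 294 329 311.5 | 175 294 329 311.5 | 176 294 329 311.5 | 177 294 329 311.5 | 178 294 329 311.5 | 179 294 329 311.5 | 180 294 329 311.5 | 181 295 328 311.5 | 182 295 327 311.0 | 183 296 326 311.0 | 184 297 325 311.0 | 185 296 326 311.0 | 186 296 326 311.0 | 187 296 326 311.0 | 188 296 326 311.0 | 189 296 326 311.0 | 190 296 326 311.0 | 191 295 327 311.0 | 192 296 326 311.0 | 193 296 326 311.0 | 194 296 326 311.0 | 195 296 326 311.0 | 196 296 326 311.0 | 197 296 327 311.5 | 198 296 326 311.0 | 199 293 326 309.5 | 200 290 326 308.0 | 201 288 326 307.0 | 202 316 326 321.0 | 203 317 326 321.5 | 204 318 326 322.0 | 205 318 325 321.5 |
```

View pics/s6.png

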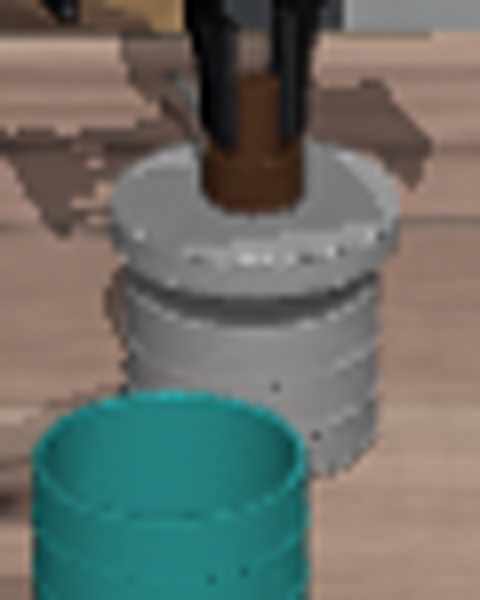

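The crop shows the lid centre at column 311.5 and the tin at 311.0, so they are aligned to about 1 mm, with the lids level above the rim. Lowering slowly while watching the force.

```bash
python3 -m handwheel '[{"xyz":[0,0,-0.5],"angular":[0,0,0]},{"xyz":[0,0,-0.4],"angular":[0,0,0]},{"xyz":[0,0,-0.2],"angular":[0,0,0]},{"xyz":[0,0,0],"angular":[0,0,0]}]'
python3 go.py .5763 -.158 .103
```

```text
time: 11.85
position: [0.576, -0.1585, 0.1176]
tool_rot: [-0.326, 1.545, 0.326]
ft_force: [-0.1, 0.8, -3.8]
grip_width: 0.214
t 11.85 pos mm [ 576.  -158.5  117.6] rem cm [ 0.03  0.05 -1.46] ang [0.   0.04 0.  ] jaw [0.915 0.404 0.001] F [-0.1  0.8 -3.8] w mm 18.6 q [-0.47  0.37  0.85  1.74 -0.3   1.17  0.88]
```

```bash
python3 -m handwheel '[{"xyz":[0,0,-0.3],"angular":[0,0,0]},{"xyz":[0,0,-0.2],"angular":[0,0,0]},{"xyz":[0,0,0],"angular":[0,0,0]}]'
python3 go.py .5763 -.158 .103
python3 -m handwheel '[{"xyz":[0,0,-0.3],"angular":[0,0,0]},{"xyz":[0,0,-0.2],"angular":[0,0,0]},{"xyz":[0,0,0],"angular":[0,0,0]}]'
python3 go.py .5763 -.158 .103
```

```text
time: 12.1
position: [0.576, -0.1585, 0.1121]
tool_rot: [-0.326, 1.545, 0.326]
ft_force: [0.9, -0.4, -3.1]
grip_width: 0.223
t 12.1 pos mm [ 576.  -158.5  112.1] rem cm [ 0.03  0.05 -0.91] ang [0.01 0.04 0.  ] jaw [0.915 0.404 0.001] F [ 0.9 -0.4 -3.1] w mm 19.4 q [-0.47  0.38  0.85  1.75 -0.31  1.16  0.89]
time: 12.35
position: [0.5762, -0.1585, 0.1067]
tool_rot: [-0.326, 1.545, 0.326]
ft_force: [-0.8, 0.2, -3.6]
grip_width: 0.221
t 12.35 pos mm [ 576.2 -158.5  106.7] rem cm [ 0.01  0.05 -0.37] ang [0.01 0.06 0.  ] jaw [0.915 0.404 0.001] F [-0.8  0.2 -3.6] w mm 19.3 q [-0.47  0.38  0.85  1.75 -0.31  1.15  0.89]
```

```bash
python3 -m handwheel '[{"xyz":[0,0,-0.2],"angular":[0,0,0]},{"xyz":[0,0,-0.1],"angular":[0,0,0]},{"xyz":[0,0,0],"angular":[0,0,0]}]'
python3 go.py .5763 -.158 .103
python3 -m handwheel '[{"xyz":[0,0,-0.1],"angular":[0,0,0]},{"xyz":[0,0,0],"angular":[0,0,0]}]'
python3 go.py .5763 -.158 .103
```

```text
time: 12.6
position: [0.5762, -0.1585, 0.1034]
tool_rot: [-0.326, 1.545, 0.326]
ft_force: [0.3, -0.1, -3.8]
grip_width: 0.22
t 12.6 pos mm [ 576.2 -158.5  103.4] rem cm [ 0.01  0.05 -0.04] ang [0.01 0.07 0.  ] jaw [0.915 0.404 0.001] F [ 0.3 -0.1 -3.8] w mm 19.1 q [-0.46  0.39  0.84  1.76 -0.32  1.14  0.89]
time: 12.77
position: [0.5765, -0.1586, 0.1029]
tool_rot: [-0.326, 1.544, 0.326]
ft_force: [-0.5, -0.0, -3.2]
grip_width: 0.22
t 12.77 pos mm [ 576.5 -158.6  102.9] rem cm [-0.02  0.06  0.01] ang [0.01 0.1  0.  ] jaw [0.915 0.404 0.002] F [-0.5 -0.  -3.2] w mm 19.2 q [-0.46  0.39  0.84  1.76 -0.32  1.14  0.89]
```

```bash
python3 -m handwheel '[{"xyz":[0,0,-0.1],"angular":[0,0,0]},{"xyz":[0,0,0],"angular":[0,0,0]}]'
python3 go.py .5763 -.158 .103
python3 -m handwheel '[{"xyz":[0,0,-0.1],"angular":[0,0,0]},{"xyz":[0,0,0],"angular":[0,0,0]}]'
python3 go.py .5763 -.158 .103
```

```text
time: 12.93
position: [0.5769, -0.1588, 0.103]
tool_rot: [-0.326, 1.544, 0.326]
ft_force: [-0.3, 0.2, -4.0]
grip_width: 0.22
t 12.93 pos mm [ 576.9 -158.8  103. ] rem cm [-0.06  0.08  0.  ] ang [-0.01  0.15  0.  ] jaw [0.915 0.404 0.002] F [-0.3  0.2 -4. ] w mm 19.1 q [-0.46  0.39  0.84  1.76 -0.32  1.14  0.89]
time: 13.1
position: [0.5771, -0.1589, 0.1028]
tool_rot: [-0.326, 1.543, 0.326]
ft_force: [-0.3, -0.2, -3.6]
grip_width: 0.222
t 13.1 pos mm [ 577.1 -158.9  102.8] rem cm [-0.08  0.09  0.02] ang [-0.03  0.19  0.  ] jaw [0.915 0.404 0.003] F [-0.3 -0.2 -3.6] w mm 19.3 q [-0.46  0.39  0.84  1.76 -0.32  1.14  0.89]
```

```bash
python3 -m handwheel '[{"xyz":[-0.05,0,-0.2],"angular":[0,0.15,0]},{"xyz":[0,0,-0.1],"angular":[0,0,0]}]'
python3 go.py .5763 -.158 .103
python3 - <<'E'
from h import *
from bench import *
d=get_image("side")
cv2.imwrite("pics/s7.png",cv2.resize(d["pixels"][150:225,280:340],None,fx=8,fy=8,interpolation=cv2.INTER_CUBIC))
E
```

```text
time: 13.27
position: [0.5773, -0.1588, 0.1027]
tool_rot: [-0.325, 1.544, 0.328]
ft_force: [-2.9, 0.7, 3.6]
grip_width: 0.22
t 13.27 pos mm [ 577.3 -158.8  102.7] rem cm [-0.1   0.08  0.03] ang [-0.13  0.1   0.  ] jaw [0.915 0.404 0.003] F [-2.9  0.7  3.6] w mm 19.1 q [-0.46  0.39  0.84  1.75 -0.32  1.14  0.9 ]
```

View pics/s7.png

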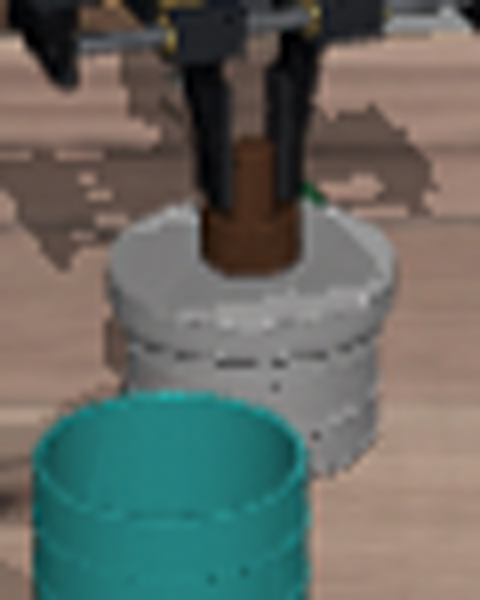

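The wrist force swung from -3.6 to +3.6 N at the seat height of 102.7 mm. The crop shows the skirt down round the tin the way it sat on the empty tin, so both lids are seated. I'll settle, then let go.

```bash
python3 -m handwheel '[{"xyz":[0,0,0],"angular":[0,0,0]},{"xyz":[0,0,0],"angular":[0,0,0]}]'
python3 -m handwheel '[{"xyz":[0,0,0],"angular":[0,0,0]},{"xyz":[0,0,0],"angular":[0,0,0]},{"xyz":[0,0,0],"angular":[0,0,0]},{"xyz":[0,0,0],"angular":[0,0,0]},{"xyz":[0,0,0],"angular":[0,0,0]}]' 7 
python3 -m handwheel '[{"xyz":[0,0,0],"angular":[0,0,0]},{"xyz":[0,0,0],"angular":[0,0,0]},{"xyz":[0,0,0],"angular":[0,0,0]},{"xyz":[0,0,0],"angular":[0,0,0]},{"xyz":[0,0,0],"angular":[0,0,0]}]' 
python3 go.py .577 -.1588 .08
```

```text
time: 13.48
position: [0.5774, -0.1589, 0.1028]
tool_rot: [-0.325, 1.543, 0.327]
ft_force: [-0.2, 1.0, -1.5]
grip_width: 0.219
time: 13.9
position: [0.5788, -0.1594, 0.103]
tool_rot: [-0.326, 1.541, 0.326]
ft_force: [-0.2, 0.2, 0.1]
grip_width: 0.513
time: 14.32
position: [0.5791, -0.1595, 0.1031]
tool_rot: [-0.326, 1.54, 0.325]
ft_force: [-0.1, 0.4, -0.5]
grip_width: 0.793
t 14.32 pos mm [ 579.1 -159.5  103.1] rem cm [-0.21  0.07 -2.31] ang [-0.03  0.34  0.  ] jaw [0.915 0.404 0.006] F [-0.1  0.4 -0.5] w mm 69.0 q [-0.46  0.39  0.84  1.75 -0.32  1.14  0.9 ]
```

```bash
python3 - <<'E'
from h import *
from bench import *
d=get_image("side");pickle.dump(d,open("pics/side4.pkl","wb"))
cv2.imwrite("pics/s8.png",cv2.resize(d["pixels"][150:225,280:340],None,fx=8,fy=8,interpolation=cv2.INTER_CUBIC))
E
```

```text
(no output)
```

View pics/s8.png

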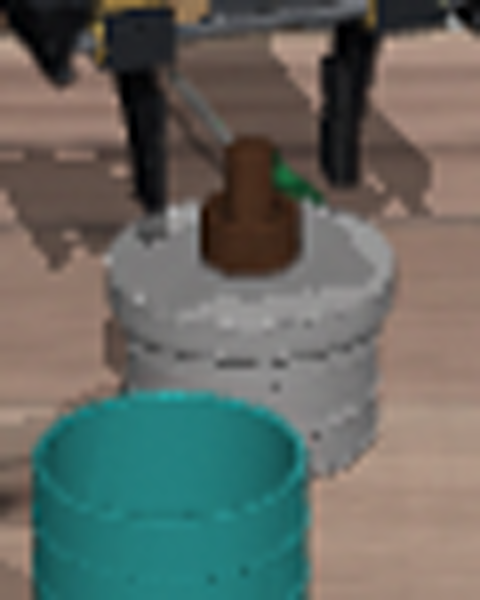

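The crop shows the knob free between the open fingers, with the lids seated and the collar (columns 201–302) centred on the knob (250). Now going down around the collar.

```bash
python3 -m handwheel '[{"xyz":[-0.2,0.1,-0.8],"angular":[0,0.3,0]},{"xyz":[0,0,-0.7],"angular":[0,0,0]},{"xyz":[0,0,-0.4],"angular":[0,0,0]},{"xyz":[0,0,0],"angular":[0,0,0]},{"xyz":[0,0,0],"angular":[0,0,0]}]'
python3 go.py .5773 -.1588 .081
```

```text
time: 14.78
position: [0.5764, -0.1581, 0.0814]
tool_rot: [-0.326, 1.547, 0.327]
ft_force: [0.0, -0.7, 0.1]
grip_width: 0.806
t 14.78 pos mm [ 576.4 -158.1   81.4] rem cm [ 0.09 -0.07 -0.04] ang [-0.04 -0.06 -0.  ] jaw [ 0.915  0.404 -0.001] F [ 0.  -0.7  0.1] w mm 70.1 q [-0.45  0.41  0.83  1.77 -0.34  1.11  0.91]
```

```bash
python3 -m handwheel '[{"xyz":[0.1,-0.05,0],"angular":[0,0,0]},{"xyz":[0,0,0],"angular":[0,0,0]},{"xyz":[0,0,0],"angular":[0,0,0]},{"xyz":[0,0,0],"angular":[0,0,0]},{"xyz":[0,0,0],"angular":[0,0,0]}]' 4.5 12
python3 -m handwheel '[{"xyz":[0,0,0],"angular":[0,0,0]},{"xyz":[0,0,0],"angular":[0,0,0]}]'
python3 go.py .5773 -.1588 .081
python3 - <<'E'
from h import *
from bench import *
d=get_image("side")
cv2.imwrite("pics/s9.png",cv2.resize(d["pixels"][150:210,280:340],None,fx=8,fy=8,interpolation=cv2.INTER_CUBIC))
E
```

```text
time: 15.2
position: [0.5776, -0.1589, 0.0815]
tool_rot: [-0.326, 1.547, 0.327]
ft_force: [0.1, 0.1, -0.6]
grip_width: 0.551
time: 15.37
position: [0.5779, -0.159, 0.0818]
tool_rot: [-0.326, 1.546, 0.326]
ft_force: [0.2, -0.2, 0.2]
grip_width: 0.525
t 15.37 pos mm [ 577.9 -159.    81.8] rem cm [-0.06  0.02 -0.08] ang [-0.02 -0.02 -0.  ] jaw [ 0.915  0.404 -0.   ] F [ 0.2 -0.2  0.2] w mm 45.7 q [-0.45  0.42  0.83  1.77 -0.34  1.11  0.91]
```

View pics/s9.png

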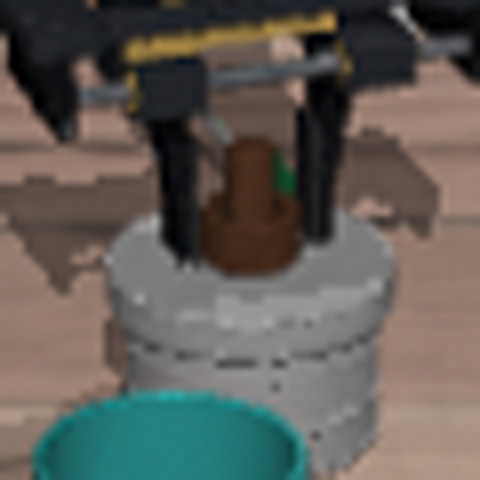

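The crop shows the pads on both sides of the collar (left pad to column 200, right from 300), about 5 mm above the plate. Closing softly, then firmer.

```bash
python3 -m handwheel '[{"xyz":[-0.05,0,-0.15],"angular":[0,0,0]},{"xyz":[0,0,0],"angular":[0,0,0]},{"xyz":[0,0,0],"angular":[0,0,0]},{"xyz":[0,0,0],"angular":[0,0,0]}]' 3 8
python3 go.py .5773 -.1588 .081
python3 -m handwheel '[{"xyz":[0,0,0],"angular":[0,0,0]},{"xyz":[0,0,0],"angular":[0,0,0]},{"xyz":[0,0,0],"angular":[0,0,0]},{"xyz":[0,0,0],"angular":[0,0,0]}]' 2 35
python3 go.py .5773 -.1588 .081
```

```text
time: 15.75
position: [0.5774, -0.1589, 0.0802]
tool_rot: [-0.326, 1.546, 0.327]
ft_force: [-0.5, -0.1, 1.0]
grip_width: 0.457
t 15.75 pos mm [ 577.4 -158.9   80.2] rem cm [-0.01  0.01  0.08] ang [-0.03  0.    0.  ] jaw [0.915 0.404 0.   ] F [-0.5 -0.1  1. ] w mm 39.8 q [-0.45  0.42  0.83  1.77 -0.34  1.1   0.91]
time: 16.08
position: [0.5774, -0.1589, 0.0803]
tool_rot: [-0.326, 1.546, 0.326]
ft_force: [0.2, -0.4, 0.0]
grip_width: 0.447
t 16.08 pos mm [ 577.4 -158.9   80.3] rem cm [-0.01  0.01  0.07] ang [-0.03  0.    0.  ] jaw [0.915 0.404 0.   ] F [ 0.2 -0.4  0. ] w mm 38.9 q [-0.45  0.42  0.83  1.77 -0.34  1.1   0.91]
```

```bash
python3 -m handwheel '[{"xyz":[0,0,0.3],"angular":[0,0,0]},{"xyz":[0.05,0,0.4],"angular":[0,0,0]},{"xyz":[0.05,0,0.4],"angular":[0,0,0]}]'
python3 go.py .5774 -.1589 .180
```

```text
time: 16.33
position: [0.577, -0.1585, 0.0904]
tool_rot: [-0.325, 1.549, 0.327]
ft_force: [0.5, 0.3, -2.0]
grip_width: 0.449
t 16.33 pos mm [ 577.  -158.5   90.4] rem cm [ 0.04 -0.04  8.96] ang [-0.05 -0.19 -0.  ] jaw [ 0.915  0.404 -0.003] F [ 0.5  0.3 -2. ] w mm 39.1 q [-0.45  0.41  0.83  1.76 -0.33  1.12  0.9 ]
```

Force is -2 N, about the outer lid alone. Continuing straight up.

```bash
python3 -m handwheel '[{"xyz":[0.1,-0.05,0.6],"angular":[0,-0.1,0]},{"xyz":[0.05,0,0.6],"angular":[0,0,0]},{"xyz":[0.05,0,0.6],"angular":[0,0,0]}]'
python3 go.py .5774 -.1589 .180
python3 -m handwheel '[{"xyz":[0.05,-0.05,0.7],"angular":[0,-0.1,0]},{"xyz":[0.05,0,0.7],"angular":[0,0,0]},{"xyz":[0.05,0,0.7],"angular":[0,0,0]}]'
python3 go.py .5774 -.1589 .180
```

```text
time: 16.58
position: [0.5786, -0.1589, 0.1097]
tool_rot: [-0.325, 1.549, 0.327]
ft_force: [-0.1, 0.3, -1.7]
grip_width: 0.451
t 16.58 pos mm [ 578.6 -158.9  109.7] rem cm [-0.12  0.    7.03] ang [-0.06 -0.16 -0.  ] jaw [ 0.915  0.404 -0.002] F [-0.1  0.3 -1.7] w mm 39.2 q [-0.46  0.39  0.84  1.74 -0.31  1.16  0.89]
time: 16.83
position: [0.5804, -0.1596, 0.1333]
tool_rot: [-0.325, 1.546, 0.327]
ft_force: [0.1, 0.2, -1.4]
grip_width: 0.446
t 16.83 pos mm [ 580.4 -159.6  133.3] rem cm [-0.3   0.07  4.67] ang [-0.06 -0.   -0.  ] jaw [0.915 0.404 0.   ] F [ 0.1  0.2 -1.4] w mm 38.8 q [-0.47  0.37  0.86  1.71 -0.3   1.2   0.88]
```

```bash
python3 -m handwheel '[{"xyz":[-0.25,0.05,0.5],"angular":[0,0,0]},{"xyz":[-0.05,0,0.6],"angular":[0,0,0]},{"xyz":[0,0,0.6],"angular":[0,0,0]}]'
python3 go.py .5774 -.1589 .180
python3 -m handwheel '[{"xyz":[0,0,0.7],"angular":[0,0,0]},{"xyz":[0,0,0.6],"angular":[0,0,0]},{"xyz":[0,0,0.3],"angular":[0,0,0]},{"xyz":[0,0,0],"angular":[0,0,0]}]'
python3 go.py .5774 -.1589 .180
```

```text
time: 17.08
position: [0.5776, -0.1593, 0.1531]
tool_rot: [-0.325, 1.545, 0.326]
ft_force: [0.9, 0.0, -1.9]
grip_width: 0.446
t 17.08 pos mm [ 577.6 -159.3  153.1] rem cm [-0.02  0.04  2.69] ang [-0.05  0.08  0.  ] jaw [0.915 0.404 0.002] F [ 0.9  0.  -1.9] w mm 38.8 q [-0.49  0.34  0.87  1.7  -0.27  1.23  0.86]
time: 17.42
position: [0.5782, -0.1596, 0.1726]
tool_rot: [-0.325, 1.542, 0.326]
ft_force: [0.0, -0.6, -1.3]
grip_width: 0.449
t 17.42 pos mm [ 578.2 -159.6  172.6] rem cm [-0.08  0.07  0.74] ang [-0.06  0.22  0.  ] jaw [0.915 0.403 0.004] F [ 0.  -0.6 -1.3] w mm 39.0 q [-0.49  0.32  0.88  1.68 -0.26  1.26  0.85]
```

```bash
python3 -m handwheel '[{"xyz":[-0.1,0,0.5],"angular":[0,0.2,0]},{"xyz":[0,0,0.3],"angular":[0,0,0]},{"xyz":[0,0,0],"angular":[0,0,0]},{"xyz":[0,0,0],"angular":[0,0,0]},{"xyz":[0,0,0],"angular":[0,0,0]}]'
python3 go.py .5774 -.1589 .180
python3 -m handwheel '[{"xyz":[0,0,0],"angular":[0,0,0]},{"xyz":[0,0,0],"angular":[0,0,0]},{"xyz":[0,0,0],"angular":[0,0,0]},{"xyz":[0,0,0],"angular":[0,0,0]},{"xyz":[0,0,0],"angular":[0,0,0]}]'
python3 go.py .5774 -.1589 .180
python3 - <<'E'
from h import *
from bench import *
o=[]
for n,b in(("side",(230,140,370,300)),("top",(160,150,440,255))):
    d=get_image(n);cv2.imwrite(f"pics/{n}9.png",d["pixels"])
    k=d["pixels"][b[1]:b[3],b[0]:b[2]];o.append(cv2.resize(k,None,fx=(3.6 if n=="side" else 2.8),fy=(3.6 if n=="side" else 2.8),interpolation=cv2.INTER_CUBIC))
    cv2.imwrite(f"pics/end_{n}.png",o[-1])
E
```

```text
time: 17.83
position: [0.5767, -0.1594, 0.1809]
tool_rot: [-0.325, 1.547, 0.327]
ft_force: [1.0, 0.4, -1.0]
grip_width: 0.446
t 17.83 pos mm [ 576.7 -159.4  180.9] rem cm [ 0.07  0.05 -0.09] ang [-0.06 -0.07 -0.  ] jaw [ 0.915  0.403 -0.001] F [ 1.   0.4 -1. ] w mm 38.8 q [-0.5   0.31  0.88  1.67 -0.25  1.28  0.85]
time: 18.25
position: [0.5761, -0.1592, 0.1799]
tool_rot: [-0.324, 1.549, 0.327]
ft_force: [-0.4, 1.1, -2.0]
grip_width: 0.448
t 18.25 pos mm [ 576.1 -159.2  179.9] rem cm [0.13 0.03 0.01] ang [-0.06 -0.18 -0.  ] jaw [ 0.915  0.403 -0.002] F [-0.4  1.1 -2. ] w mm 39.0 q [-0.5   0.31  0.88  1.67 -0.25  1.28  0.85]
```

View pics/end_side.png

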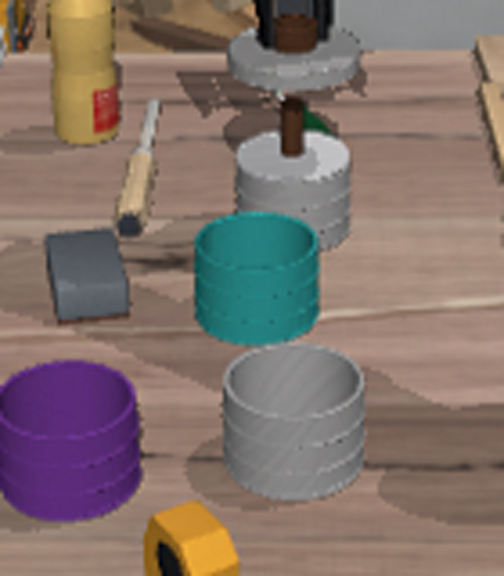

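View pics/end_top.png

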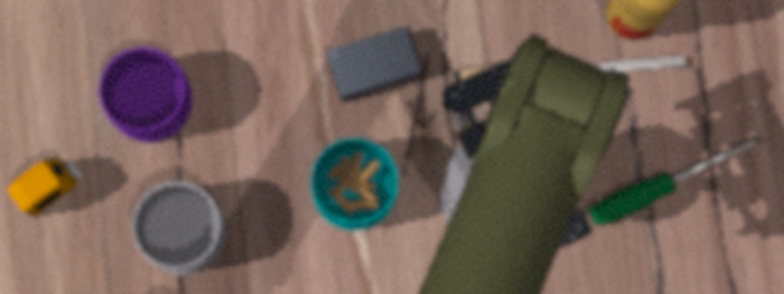

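The side view shows the outer lid (zoomed (294,55)) held level above the inner lid, which sits flat on the plug tin with its knob upright at (293,127). The empty tin, the look-alikes and the tools stand where they were. The lift is about 99.6 mm.

```bash
python3 -c "
from bench import *
print(close_job())"
```

```text
the job is handed in; nothing more can be done
None
```

I moved both lids together by the knob from the empty tin onto the steel tin of plugs, and let go once they were seated. Then I took the outer lid by its collar and lifted it straight up about 100 mm. The job is handed in at about 18 s, still holding that lid.

**Last checks:**
- **Seating:** the lids came down to the same tool height as on the empty tin (102.7 mm). The wrist force turned from −3.6 N to +3.6 N at contact, and no force showed while the plug went into the bore.
- **Inner lid:** the final side view shows it flat on the plug tin with its knob upright.
- **Outer lid:** it is held about 2 N heavy at a 39 mm grip, with the tool within 0.2° of vertical. It is well clear of the knob.
- **Surroundings:** the empty tin, the look-alikes and the tools look unmoved in the last pictures.

**What disagreed or went off plan:**
- **Side camera:** it read heights about 3 mm lower than the text, within calibration but the same on both tins.
- **First fit of the plug tin:** it was about 5 mm off and I corrected it before moving.
- **Joint 6:** it read 2.054 rad against a limit of 2.05 for a moment while I raised the arm over the clamp; I backed it off at once. If that counts as passing the range, the job could fail on it.
- **Last lift:** it drifted up to 3 mm sideways. No sideways force showed, and I corrected it before the lid cleared the knob.
- **Final top view:** the arm hides the plug tin there, so the inner lid's seating was confirmed only from the side view and the forces.

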